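Seat a meeting camera on its three-point desk dock

ROBOT

A 7-joint arm with a two-finger parallel gripper is mounted at the origin on the work surface. World frame = base frame: x ahead of the robot, y to its left, z up, the work surface at z = 0. Lengths are in mm, angles in rad, forces in N, time in s.
With the tool pointing down it reaches from about 400 to 850 mm from the base axis. Payload 6.9 kg.
Tool frame: the origin (TCP) lies on the centre line of the jaws, within the pads' length; the fingertips stand 8 mm ahead of it and the grasp point (between the pads) lies 11 mm behind it; z points along the fingers, y is the direction in which the jaws open and shut (so a half turn about z gives the same grasp; the last joint's range is limited). The gripper opens to 85 mm and grips with 20 to 120 N. Pads are 22 mm wide; open, the fingers measure 114 mm over their backs; the gripper's body (76 mm by 85 mm) begins 54 mm behind the grasp point. The pads swing forward as they close: fully open they stand 13 mm farther back than shut.
Start: joints at [1.222, 0.507, -0.238, 1.5, 0.126, 1.149, -0.155], TCP at [273.96, -561.744, 212.075] pointing down, gripper open.
Joint ranges: [-3.08, 3.08], [-0.24, 2.05], [-1.43, 1.35], [0, 2.5], [-1.52, 4.66], [0.17, 1.96], [-2.89, 2.89]. Speed limits (rad/s): [2.39, 2.39, 3.14, 3.14, 3.14, 3.14, 3.14].

INTERFACE

Orientations are given as a unit quaternion [w, x, y, z].
In Python, from plant import * gives the robot as it stands.
- The arm moves only by the tool servo_tool, never from a script. Its argument "deltas" is a list of rows, each an object of numbers: "x", "y", "z": the shift along the tool's x, y, z in mm; "wx", "wy", "wz": the turn, a rotation vector about the tool's x, y, z in degrees; "grip": the opening, from -1 (shut) to 1 (fully open). In form: [{"x": .., "y": .., "z": .., "wx": .., "wy": .., "wz": .., "grip": ..}, ...]. A call has 1 to 12 rows; each row is the pose to reach, as a shift and turn from the pose commanded when the call began, along the tool's axes at that moment; what a row does not reach only later rows make up. A row lasts 1/10 s, in which the tool goes at most 50 mm and 8.59 degrees, less where a joint would pass 70% of its speed; a pose out of reach is approached as far as the arm can. A call with a gripper value outside its range is refused whole. The fingers move at their own pace and stop on an object; the grip force is fixed at half the most. Time passes only in rows, so rows that repeat a pose let the fingers close. It gives the time, the measured TCP pose, the force and the opening at its end, in the units of the state.
- read_state(): the state, without advancing time (a new reading comes with each control period).
- capture(name): name is "scene" or "top" or "wrist"; returns the picture (384x512x3 uint8, red, green, blue); there is no depth.
- camera_params(name): a dict with "fx", "fy", "cx", "cy" (pixels), "pose" (4x4, takes a point from camera to world coordinates). Camera axes: x right, y up, looking along -z (the intrinsics and any distortion apply to the point x, -y, -z); pixel columns grow to the right and rows downward; lengths in mm; the calibration is good to about 2 mm. A picture is of the moment at which its call begins: read the wrist's pose just before it. camera_params takes no time and is no camera call; for the wrist camera it gives the pose at the moment of the call.
- finish_job(): hands the job in, once; it reports no verdict.
The state is a dict: "t": time; "q": joint angles; "joint_vel": joint speeds; "joint_efforts": joint torques, N m; "tcp_pos": TCP position; "eef_rot": TCP orientation; "ft_force": force on the tool from outside, world axes, zero at the start; "wrist_torque": the same for the moment, N m; "width": finger opening in mm.
Only numpy, scipy, OpenCV 4.12 (cv2) and the standard library are available. Lean on these libraries where they do the work, as an engineer would, in place of code of your own. Each camera call takes 0.05 s, during which the arm holds its last target.

TASK

Pick up the meeting camera and settle its three ball feet fully home on the dock: one ball in the round cone seat, one in the groove, the third on the flat brass strip. The seat carriage may be clamped anywhere along the dock, so look or feel for the seats; then press the camera gently down against the stiff contact plunger until all three feet are home, let go, and leave everything else on the desk where it is.

Things in the scene. Friction and masses are not known exactly. Their poses are not given: they have to be found in the camera images.
- camera: Meeting camera, 0.36 to 0.54 kg, upright on the desk. Grey body 34 (own x) by 50 (y) by 50 mm high, 18 to 68 mm above the origin, lens on its +y side. White T-shaped plate below it, 10 to 18 mm up: crossbar 30 (x) by 120 (y) mm centred at x = +25, stem 36 wide back to x = -54. Origin under the grey body, level with the bottoms of the ball feet; z up. Grip the grey body across x.
- camera_top (a point): Blue dot on the centre of the top of the camera's grey body, 68 mm above the camera's origin: the place to press it down.
- foot_cone (a point): Centre of the steel ball foot (14 mm diameter) for the cone seat: under the camera's crossbar on the lens side, at (+25, +45, +7) mm from the camera's origin.
- foot_groove (a point): Centre of the equal ball foot for the groove: other end of the crossbar, at (+25, -45, +7) mm from the camera's origin.
- foot_flat (a point): Centre of the equal ball foot for the flat strip: under the end of the stem, at (-40, 0, +7) mm from the camera's origin.
- dock: Fixed black base, x from -145 to +85, y from -68 to +68, 12 mm high; origin on the desk, z up. The seat carriage on it is clamped with its seat line (through cone and groove, along y) anywhere from x = -24 to +24 mm: NOT measured, look or feel for it; it cannot be pushed along. Camera and dock axes go parallel. Feet home: camera origin 20 mm above the desk, 25 mm behind (-x of) the seat line.
- cone_lane (a point): Point at dock (0, +45, 24.8) mm: level with the top of the aluminium block with the cone seat, which lies on the dock's y = +45 line somewhere within 24 mm of here. Seat: round brass pit 14 mm wide at the top, walls 55 degrees steep. The block is 30 mm wide and reaches 58 mm either side of the seat line; a ball riding on its top stands 4.8 mm above home.
- groove_lane (a point): Point at dock (0, -45, 24.8) mm: level with the top of the like block with the groove, which crosses the dock's y = -45 line somewhere within 24 mm of here. The groove runs along y, 14 mm wide, brass walls 55 degrees steep. The block reaches 58 mm either side of the seat line, 34 mm wide.
- flat_lane (a point): Point at dock (-65, 0, 20) mm, on the top of the flat brass strip, which runs along x, 26 mm wide, from 118 to 22 mm behind (-x of) the seat line.
- plunger_lane (a point): Point at dock (0, 0, 32.8) mm: top height of a stiff copper contact plunger, 12 mm wide, on the seat line between the blocks. It stands 2.8 mm too high and carries the camera's crossbar even with the balls in their seats; it yields to 6 N (press with some 10 to 18 N on top of the grey body) and then stays down.
- lens_cap: Black lens cap, disc 36 mm wide, 12 mm high, on the desk; leave alone. Origin under its centre.
- note_block: Yellow block of notes 50 x 50 x 22 mm; leave alone. Origin under its centre.
- pen_cup: Blue pen cup with pens, 76 mm wide, 145 mm high with pens; leave alone. Origin under its centre.
- mug: White mug, 80 mm wide, 90 mm high; leave alone. Origin under its centre.
- stapler: Red stapler 130 x 34 x 55 mm; leave alone. Origin under its centre.
- plant: Small plant in a white pot, 92 mm wide, 130 mm high; leave alone. Origin under its centre.
Not all that is in view belongs to the job. Leave any orange or purple look-alike of the camera alone.

How it is judged:
By the outcome, as a careful person would: the job done as asked, in the order asked, and still so for the second after the job is handed in, with the robot touching nothing.
It also fails if it takes over 72 s, if anything falls off the work surface, if the arm or the gripper's body presses on something with over 40 N, if the wrist force passes 120 N, or if a joint passes its speed limit or range.

## Working session

There is one attempt and no reset: what is moved stays moved. The work goes in short steps, Python scripts to look and compute and a tool call to move; the robot and the scene stay as the last step left them, time stands still between calls to the robot, and variables do not carry over. Pictures are saved under pics/ and viewed, and the job is handed in when it is done.

Besides the shell and the picture viewer there is one more tool, called after "Request:" by a JSON object that holds its "name" and its "arguments". servo_tool: Moves the arm, as the interface text tells. Its arguments: {"type":"object","properties":{"deltas":{"type":"array","items":{"type":"object","properties":{"x":{"type":"number"},"y":{"type":"number"},"z":{"type":"number"},"wx":{"type":"number"},"wy":{"type":"number"},"wz":{"type":"number"},"grip":{"type":"number"}}}}},"required":["deltas"]}

```bash
ls; mkdir -p pics; cat > h.py <<'E'
from plant import *
import numpy as np, cv2
def save(n,im): cv2.imwrite(f'pics/{n}.png',cv2.cvtColor(im,cv2.COLOR_RGB2BGR))
E
python3 - <<'E'
from h import *
s=read_state(); print({k:s[k] for k in('t','tcp_pos','eef_rot','width','ft_force')})
for n in('scene','top'):
    p=camera_params(n); print(n,p); im=capture(n); np.save(f'{n}0.npy',im); save(n+'0',cv2.resize(im,None,fx=1.5,fy=1.5))
E
```

```text
pics
{'t': 0.0, 'tcp_pos': array([ 273.67327464, -561.27572003,  211.2120681 ]), 'eef_rot': array([-8.88499287e-04,  9.74368274e-01,  2.24956948e-01, -2.21638732e-04]), 'width': 85.30160699586472, 'ft_force': array([0.63066714, 1.09005321, 0.06507669])}
scene {'fx': 354.3086108703668, 'fy': 354.3086108703668, 'cx': 255.23814854436898, 'cy': 194.5107429168518, 'pose': array([[ 5.32734225e-01, -5.79681034e-01,  6.16574525e-01,
         1.10772231e+03],
       [ 8.46184836e-01,  3.53792374e-01, -3.98499911e-01,
        -4.05723215e+02],
       [ 1.28634751e-02,  7.34030555e-01,  6.78994607e-01,
         7.66978335e+02],
       [ 0.00000000e+00,  0.00000000e+00,  0.00000000e+00,
         1.00000000e+00]])}
top {'fx': 477.5245461990319, 'fy': 477.5245461990319, 'cx': 255.75448636574973, 'cy': 194.27256761903635, 'pose': array([[ 5.35310572e-03,  9.87315681e-01, -1.58679205e-01,
         2.29984269e+02],
       [-9.99981576e-01,  5.73942164e-03,  1.97640194e-03,
         4.69437194e+00],
       [ 2.86205948e-03,  1.58665701e-01,  9.87328215e-01,
         1.58251967e+03],
       [ 0.00000000e+00,  0.00000000e+00,  0.00000000e+00,
         1.00000000e+00]])}
```

View pics/scene0.png

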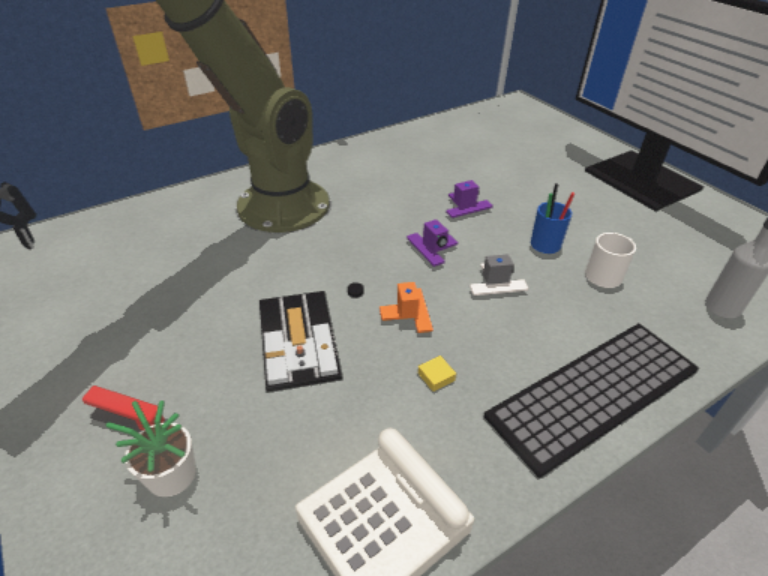

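View pics/top0.png

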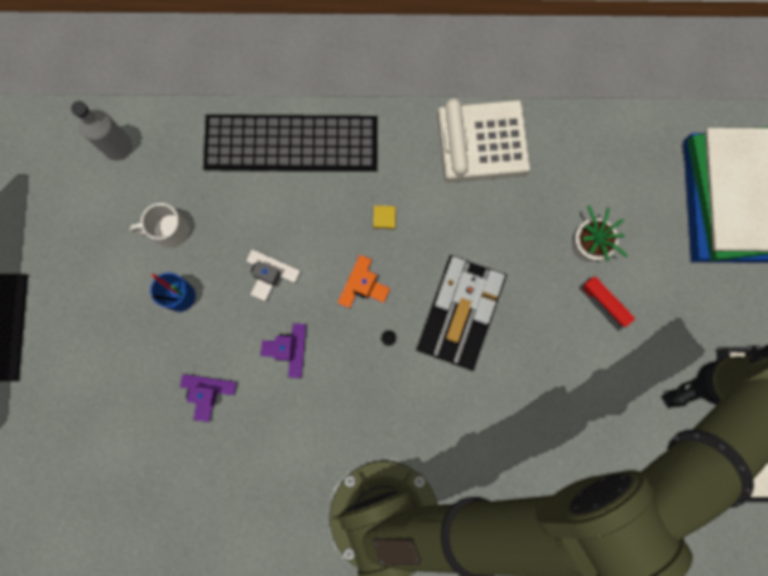

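Candidates in the top picture, in 768-wide pixels:
- Grey body on a white T at (265,271). This one fits the description.
- Orange look-alike at (364,282).
- Purple look-alikes at (285,347) and (203,395).

The dock is at (462,312). I'll check the choice in a close crop.

```bash
python3 - <<'E'
from h import *
im=np.load('top0.npy')
a=cv2.resize(im[155:210,150:215],(0,0),fx=7,fy=7,interpolation=cv2.INTER_CUBIC)
b=cv2.resize(im[162:254,270:345],(0,0),fx=4.18,fy=4.18,interpolation=cv2.INTER_CUBIC)
h=max(a.shape[0],b.shape[0]); o=np.zeros((h,a.shape[1]+b.shape[1],3),np.uint8); o[:a.shape[0],:a.shape[1]]=a;o[:b.shape[0],a.shape[1]:]=b
save('crop_top',o)
im=np.load('scene0.npy')
a=cv2.resize(im[160:205,300:365],(0,0),fx=6,fy=6,interpolation=cv2.INTER_CUBIC)
b=cv2.resize(im[190:262,165:235],(0,0),fx=5,fy=5,interpolation=cv2.INTER_CUBIC)
h=max(a.shape[0],b.shape[0]); o=np.zeros((h,a.shape[1]+b.shape[1],3),np.uint8); o[:a.shape[0],:a.shape[1]]=a;o[:b.shape[0],a.shape[1]:]=b
save('crop_scene',o)
E
```

```text
(no output)
```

View pics/crop_top.png

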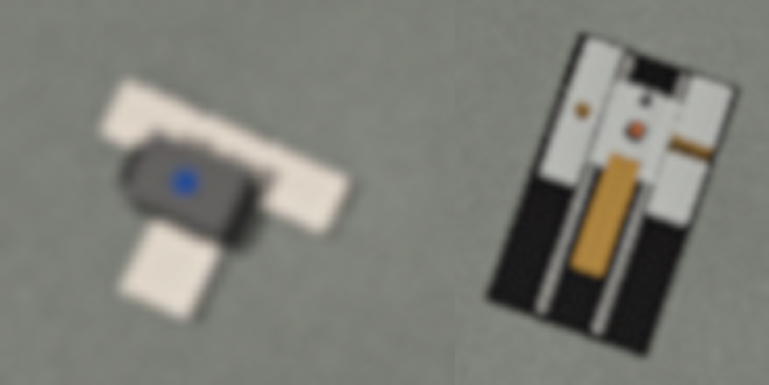

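View pics/crop_scene.png

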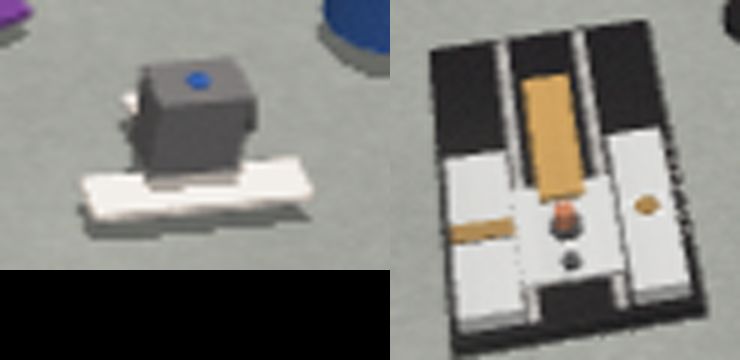

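The crop confirms the choice: a grey body with a blue dot at about (185,182), on a white T whose crossbar is up and whose lens bulges to the left. On the dock, the cone pit is on the left block, the groove on the right block, and the brass strip is at the back. I'll measure both next.

```bash
cat >> h.py <<'E'
def ray(p,uv):
    P=p['pose'];d=P[:3,:3]@np.array([(uv[0]-p['cx'])/p['fx'],-(uv[1]-p['cy'])/p['fy'],-1.]);return P[:3,3],d
def onz(p,uv,z):
    o,d=ray(p,uv);return (o+d*(z-o[2])/d[2])[:2]
def proj(p,X):
    P=p['pose'];c=P[:3,:3].T@(np.asarray(X,float)-P[:3,3]);return np.array([p['cx']+p['fx']*c[0]/-c[2],p['cy']+p['fy']*-c[1]/-c[2]])
def blob(mask,roi):
    r0,r1,c0,c1=roi;m=np.zeros_like(mask,np.uint8);m[r0:r1,c0:c1]=mask[r0:r1,c0:c1]
    n,l,st,ce=cv2.connectedComponentsWithStats(m)
    k=1+np.argmax(st[1:,4]);return (l==k).astype(np.uint8),ce[k],st[k,4]
E
python3 - <<'E'
from h import *
D=np.degrees
im=np.load('top0.npy');p=camera_params('top');I=im.astype(int);R,G,B=I[...,0],I[...,1],I[...,2]
m,c,a=blob((B-R>50),(170,192,165,190));d=onz(p,c,68);print('dot',c,a,d)
w=(R>190)&(G>185)
m,c,a=blob(w,(160,205,160,205));print(c,a)
# white T plate outline
n,l,st,ce=cv2.connectedComponentsWithStats(w[155:210,155:210].astype(np.uint8));print(st[1:],ce[1:]+155)
ys,xs=np.nonzero(w[155:210,155:210]);pts=np.array([onz(p,(x+155,y+155),18) for x,y in zip(xs,ys)])
r=cv2.minAreaRect(pts.astype(np.float32));print('Trect',r)
# crossbar: biggest comp
k=1+np.argmax(st[1:,4]);ys,xs=np.nonzero(l==k);pts=np.array([onz(p,(x+155,y+155),18) for x,y in zip(xs,ys)],np.float32);print(cv2.minAreaRect(pts))
# dock
dk=((I.max(2)<60)|(I.min(2)>170)|((R-B)>60))
m,c,a=blob(dk,(160,255,270,345));ys,xs=np.nonzero(m);pts=np.array([onz(p,(x,y),12) for x,y in zip(xs,ys)],np.float32);r=cv2.minAreaRect(pts);print('dock',c,a,r);print(cv2.boxPoints(r))
q=camera_params('wrist')['pose'];print(q); s=read_state()
from scipy.spatial.transform import Rotation as Rr
T=Rr.from_quat(np.roll(s['eef_rot'],-1)).as_matrix();print(T);print('cam in tool',T.T@(q[:3,3]-s['tcp_pos']));print(T.T@q[:3,:3]);print(camera_params('wrist')['fx'])
E
```

```text
dot [176.  180.5] 8 [516.89148689 259.16436352]
[182.66467066 176.32934132] 167
[[ 10  12  34  20 167]
 [ 13  32  12  13  97]] [[182.66467066 176.32934132]
 [173.63917526 193.06185567]]
Trect ((509.66937255859375, 262.2435302734375), (115.11650848388672, 89.64481353759766), 66.38444519042969)
((539.1604614257812, 249.34715270996094), (115.0782470703125, 25.525184631347656), 66.2291259765625)
dock [302.82368421 220.91842105] 380 ((397.9521179199219, -157.51809692382812), (35.18121337890625, 142.41957092285156), 67.59072875976562)
[[ 325.41388 -146.63374]
 [ 457.07855 -200.92693]
 [ 470.49036 -168.40245]
 [ 338.82568 -114.10927]]
[[ 4.38952554e-01  8.53751572e-01  2.80051617e-01  3.46164396e+02]
 [-8.98509265e-01  4.17545643e-01  1.35413205e-01 -5.25872783e+02]
 [-1.32509577e-03 -3.11068945e-01  9.50386424e-01  3.73098319e+02]
 [ 0.00000000e+00  0.00000000e+00  0.00000000e+00  1.00000000e+00]]
[[ 8.98799725e-01  4.38358933e-01 -7.07448356e-04]
 [ 4.38359504e-01 -8.98798562e-01  1.44579076e-03]
 [-2.07827167e-06 -1.60959304e-03 -9.99998705e-01]]
cam in tool [  80.6711089    -0.3757487  -161.78764141]
[[ 6.60361876e-04  9.50387426e-01  3.11068007e-01]
 [ 9.99999741e-01 -5.39101283e-04 -4.75801501e-04]
 [-2.84498602e-04  3.11068240e-01 -9.50387536e-01]]
305.8388636561157
```

```bash
python3 - <<'E'
from h import *
im=np.load('top0.npy');p=camera_params('top');I=im.astype(int);R,G,B=I[...,0],I[...,1],I[...,2]
dk=((I.max(2)<70)|(I.min(2)>160)|((R-B)>50)).astype(np.uint8)
dk=cv2.morphologyEx(dk,cv2.MORPH_CLOSE,np.ones((5,5)))
m,c,a=blob(dk,(165,252,275,342));ys,xs=np.nonzero(m);pts=np.array([onz(p,(x,y),12) for x,y in zip(xs,ys)],np.float32);r=cv2.minAreaRect(pts);print('dock',c,a,r);print(cv2.boxPoints(r))
psi=np.radians(r[2]-90 if r[2]>45 else r[2]);print(np.degrees(psi))
ctr=np.array(r[0]);print('dock origin',ctr+30*np.array([np.cos(psi),np.sin(psi)]))
E
```

```text
dock [306.54772108 208.93299571] 2567 ((438.17791748046875, -169.5187530517578), (132.7830810546875, 226.0860137939453), 70.29322814941406)
[[ 309.3681  -193.90294]
 [ 522.21246 -270.14062]
 [ 566.98773 -145.13457]
 [ 354.14337  -68.89688]]
-19.706771850585938
dock origin [ 466.42083838 -179.63494894]
```

Request:
{"name": "servo_tool", "arguments": {"deltas": [{"x":15,"y":-12,"wz":-2},{"x":48,"y":-37,"wz":-6},{"x":84,"y":-65,"wz":-10},{"x":120,"y":-93,"wz":-15},{"x":156,"y":-121,"wz":-19},{"x":192,"y":-149,"wz":-23},{"x":228,"y":-177,"wz":-28},{"x":264,"y":-205,"wz":-32},{"x":300,"y":-233,"wz":-37},{"x":334,"y":-259,"wz":-41},{"x":355,"y":-276,"wz":-43.5},{"x":363,"y":-282,"wz":-44.3}]}}

```text
validation failed for argument at $.de...
```

Request:
{"name": "servo_tool", "arguments": {"deltas": [{"z":25},{"z":50},{"z":60},{"z":60},{"z":60}]}}

```text
validation failed for argument at $.de...
```

```bash
python3 - <<'E'
from h import *
import pickle
s=read_state();p=camera_params('wrist');im=capture('wrist');pickle.dump((s,p,im),open('w1.pkl','wb'))
print(s['t'],s['tcp_pos'],s['eef_rot'],s['ft_force'])
save('w1',cv2.resize(im,None,fx=1.5,fy=1.5,interpolation=cv2.INTER_CUBIC))
E
```

```text
0.1 [ 273.7074819  -561.33954155  211.3104503 ] [-7.83937318e-04  9.74371206e-01  2.24944670e-01 -1.82047310e-04] [-0.37063991 -0.15473346  0.25397839]
```

View pics/w1.png

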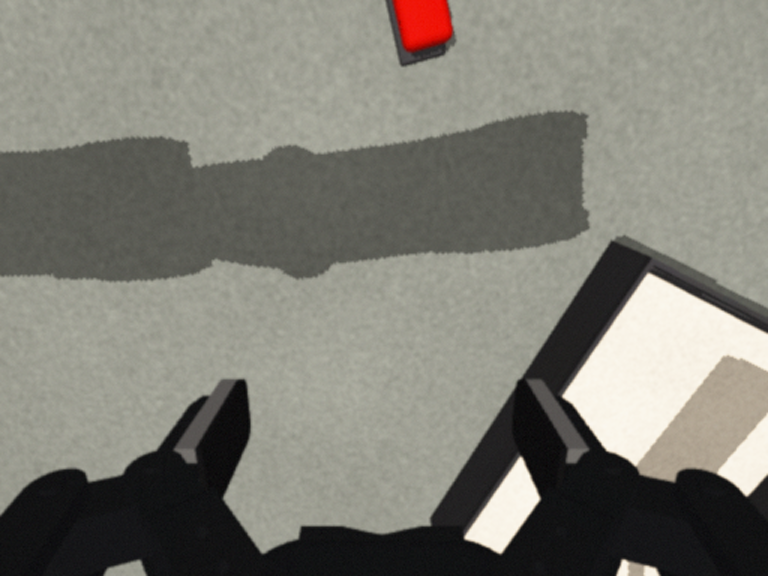

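The picture is still from the start pose: the call was refused, probably because every row needs all seven keys. I'll resend with all of them.

Request:
{"name": "servo_tool", "arguments": {"deltas": [{"x":15,"y":-12,"z":0,"wx":0,"wy":0,"wz":-2,"grip":1},{"x":48,"y":-37,"z":0,"wx":0,"wy":0,"wz":-6,"grip":1},{"x":84,"y":-65,"z":0,"wx":0,"wy":0,"wz":-10,"grip":1},{"x":120,"y":-93,"z":0,"wx":0,"wy":0,"wz":-15,"grip":1},{"x":156,"y":-121,"z":0,"wx":0,"wy":0,"wz":-19,"grip":1},{"x":192,"y":-149,"z":0,"wx":0,"wy":0,"wz":-23,"grip":1},{"x":228,"y":-177,"z":0,"wx":0,"wy":0,"wz":-28,"grip":1},{"x":264,"y":-205,"z":0,"wx":0,"wy":0,"wz":-32,"grip":1},{"x":300,"y":-233,"z":0,"wx":0,"wy":0,"wz":-37,"grip":1},{"x":334,"y":-259,"z":0,"wx":0,"wy":0,"wz":-41,"grip":1},{"x":355,"y":-276,"z":0,"wx":0,"wy":0,"wz":-43.5,"grip":1},{"x":363,"y":-282,"z":0,"wx":0,"wy":0,"wz":-44.3,"grip":1}]}}

```text
t: 1.35
tcp_pos: [477.7, -145.8, 212.2]
eef_rot: [-0.0, 0.816, 0.578, 0.001]
ft_force: [-0.4, -0.8, 0.0]
width: 85.5
```

Request:
{"name": "servo_tool", "arguments": {"deltas": [{"x":0,"y":0,"z":25,"wx":0,"wy":0,"wz":0,"grip":1},{"x":0,"y":0,"z":50,"wx":0,"wy":0,"wz":0,"grip":1},{"x":0,"y":0,"z":60,"wx":0,"wy":0,"wz":0,"grip":1},{"x":0,"y":0,"z":60,"wx":0,"wy":0,"wz":0,"grip":1},{"x":0,"y":0,"z":60,"wx":0,"wy":0,"wz":0,"grip":1}]}}

```text
t: 1.85
tcp_pos: [476.8, -149.7, 152.6]
eef_rot: [0.0, 0.818, 0.575, 0.0]
ft_force: [0.2, 0.3, 0.4]
width: 85.4
```

```bash
cat >> h.py <<'E'
import pickle
def wr(n):
    s=read_state();p=camera_params('wrist');im=capture('wrist');pickle.dump((s,p,im),open(n+'.pkl','wb'))
    print(s['t'],s['tcp_pos'],s['eef_rot'],s['ft_force'],s['width'])
    save(n,cv2.resize(im,None,fx=1.5,fy=1.5,interpolation=cv2.INTER_CUBIC))
E
python3 -c "
from h import *
wr('w2')"
```

```text
1.85 [ 476.84132031 -149.68592407  152.64096668] [1.44063693e-04 8.17898469e-01 5.75362551e-01 9.40624585e-05] [0.15269026 0.2585479  0.44794299] 85.4078006336934
```

View pics/w2.png

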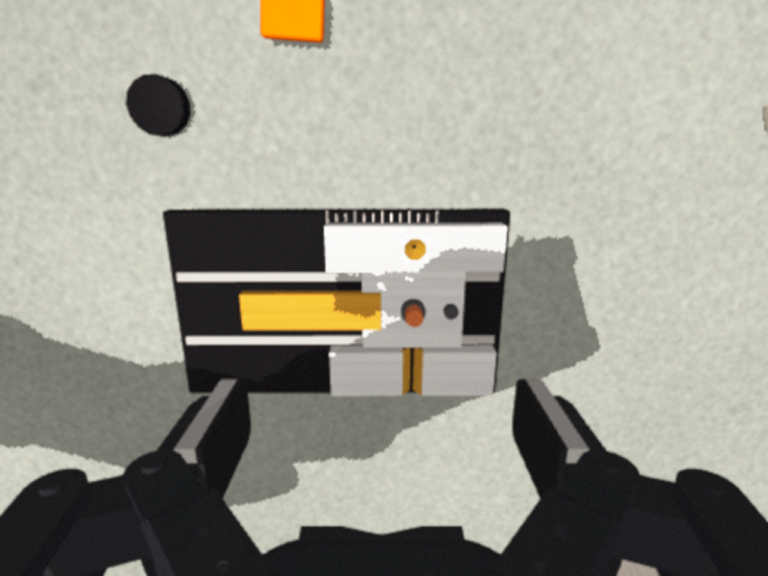

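The wrist picture shows the dock clearly: cone at (415,249), groove at (412,371), plunger at (413,313), and the strip around (310,312). Now I'll measure them.

```bash
cat > dm.py <<'E'
from h import *
import sys
s,p,im=pickle.load(open(sys.argv[1]+'.pkl','rb'));print({k:v for k,v in p.items() if k!='pose'})
I=im.astype(int);R,G,B=I[...,0],I[...,1],I[...,2]
br=((R-B)>60)&(R>90)
cen=[]
n,l,st,ce=cv2.connectedComponentsWithStats(br[140:265,:350].astype(np.uint8))
for k in range(1,n):
    if st[k,4]>25: print('brass',st[k],ce[k]+[0,140])
# dark dock: rectangle at z=12
bk=(I.max(2)<60).astype(np.uint8)
m,c,a=blob(cv2.morphologyEx(((I.max(2)<60)|(I.min(2)>228)).astype(np.uint8),cv2.MORPH_OPEN,np.ones((3,3))),(135,268,100,345))
E
python3 dm.py w2
python3 - <<'E'
from h import *
s,p,im=pickle.load(open('w2.pkl','rb'))
save('w2c',cv2.resize(im[135:268,100:350],None,fx=3.2,fy=3.2,interpolation=cv2.INTER_CUBIC))
E
```

```text
{'fx': 305.8388636561157, 'fy': 305.8388636561157, 'cx': 253.8546830980989, 'cy': 195.0268506947922}
brass [270  20  14  13 153] [276.37254902 165.89542484]
brass [ 159   54   95   27 2511] [206.1995221  206.97809638]
brass [270  63  12  15 139] [275.56115108 210.42446043]
brass [268  92   6  31 127] [270.5511811  245.73228346]
brass [275  92   7  31 171] [278.05847953 246.43859649]
```

View pics/w2c.png

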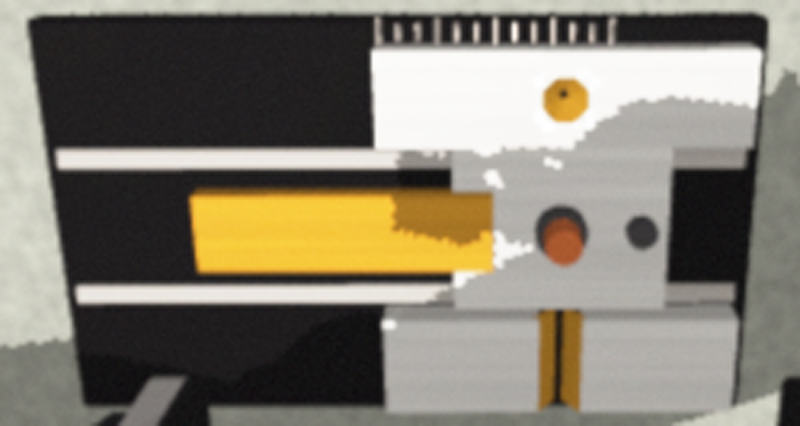

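```bash
cat > dm2.py <<'E'
from h import *
import sys
s,p,im=pickle.load(open(sys.argv[1]+'.pkl','rb'))
I=im.astype(int);R,G,B=I[...,0],I[...,1],I[...,2]
br=((R-B)>60)&(R>90)
m,c,a=blob(br,(155,180,265,295)); 
cone=onz(p,c,24.8);print('cone',c,cone)
# groove: per-row centre between outer edges
g=[]
for r in range(236,260):
    xs=np.nonzero(br[r,262:290])[0]
    if len(xs)>4: g.append(onz(p,((xs[0]+xs[-1])/2+262,r),24.8))
g=np.array(g);print('groove pts',g[0],g[-1],len(g))
gd=cv2.fitLine(g.astype(np.float32),cv2.DIST_L2,0,.01,.01).ravel();print('groove y-dir deg',np.degrees(np.arctan2(gd[1],gd[0])))
def ang(v): return np.degrees(np.arctan2(v[1],v[0]))
# distance along groove 90 from cone
k=np.argmin(abs(np.linalg.norm(g-cone,axis=1)-90));print('cone->groove',g[k],np.linalg.norm(g[k]-cone),'yaw',ang(cone-g[k])-90)
# strip edges
m,c,a=blob(br,(190,225,150,260))
top=[];bot=[]
for x in range(166,250):
    ys=np.nonzero(m[:,x])[0]
    if len(ys): bot.append(onz(p,(x,ys[-1]+.5),20)); top.append(onz(p,(x,ys[0]-.5),20))
for n,q in(('top',top),('bot',bot)):
    f=cv2.fitLine(np.array(q,np.float32),cv2.DIST_HUBER,0,.01,.01).ravel();print('strip',n,ang(f[:2]),f[2:])
# dock top edge rows (z=12)
e=[]
for x in range(115,335,2):
    col=I[130:150,x].max(1); j=np.nonzero(col<90)[0]
    if len(j): e.append(onz(p,(x,130+j[0]-.5),12))
f=cv2.fitLine(np.array(e,np.float32),cv2.DIST_HUBER,0,.01,.01).ravel();print('dock +y edge',ang(f[:2]),f[2:])
# block front edge -> cone block +/-58
yaw=np.radians(ang(f[:2]) if abs(ang(f[:2]))<90 else ang(f[:2])-180)
ex=np.array([np.cos(yaw),np.sin(yaw)]);ey=np.array([-ex[1],ex[0]])
print('cone y to edge',(f[2:]-cone)@ey,'(want 23)')
E
python3 dm2.py w2
```

```text
cone [276.37254902 165.89542484] [ 502.99833191 -142.65982776]
groove pts [ 478.09917033 -212.96079205] [ 469.00488629 -238.47855438] 24
groove y-dir deg 69.996506
cone->groove [ 472.800948   -227.14202971] 89.71691280178254 yaw -19.66896123992167
strip top -19.741991 [ 428.89838 -147.49205]
strip bot -19.74944 [ 419.69022 -175.57187]
dock +y edge -19.72828 [442.7433  -96.01026]
cone y to edge 23.571738636383543 (want 23)
```

Request:
{"name": "servo_tool", "arguments": {"deltas": [{"x":15,"y":-4,"z":-10,"wx":0,"wy":0,"wz":0,"grip":1},{"x":50,"y":-12,"z":-20,"wx":0,"wy":0,"wz":0,"grip":1},{"x":95,"y":-22,"z":-30,"wx":0,"wy":0,"wz":1,"grip":1},{"x":140,"y":-33,"z":-30,"wx":0,"wy":0,"wz":1,"grip":1},{"x":185,"y":-43,"z":-30,"wx":0,"wy":0,"wz":2,"grip":1},{"x":230,"y":-53,"z":-30,"wx":0,"wy":0,"wz":2,"grip":1},{"x":275,"y":-64,"z":-30,"wx":0,"wy":0,"wz":3,"grip":1},{"x":320,"y":-74,"z":-30,"wx":0,"wy":0,"wz":3,"grip":1},{"x":365,"y":-85,"z":-20,"wx":0,"wy":0,"wz":4,"grip":1},{"x":400,"y":-93,"z":-10,"wx":0,"wy":0,"wz":4,"grip":1},{"x":418,"y":-97,"z":-2,"wx":0,"wy":0,"wz":4,"grip":1},{"x":423,"y":-98,"z":0,"wx":0,"wy":0,"wz":4,"grip":1}]}}

```text
t: 3.1
tcp_pos: [525.5, 286.3, 152.8]
eef_rot: [-0.001, 0.836, 0.549, 0.001]
ft_force: [-0.6, -0.7, -0.1]
width: 85.3
```

Request:
{"name": "servo_tool", "arguments": {"deltas": [{"x":0,"y":0,"z":0,"wx":0,"wy":0,"wz":0,"grip":1},{"x":0,"y":0,"z":0,"wx":0,"wy":0,"wz":0,"grip":1}]}}

```text
t: 3.3
tcp_pos: [527.2, 280.9, 153.0]
eef_rot: [0.0, 0.838, 0.546, 0.0]
ft_force: [0.2, 0.3, 1.4]
width: 85.5
```

```bash
python3 -c "
from h import *
wr('w3')"
```

```text
3.3 [527.23691848 280.94619962 153.01135866] [4.94371221e-04 8.37606627e-01 5.46273597e-01 2.26247659e-04] [0.23125941 0.27187832 1.39222594] 85.46078886837986
```

View pics/w3.png

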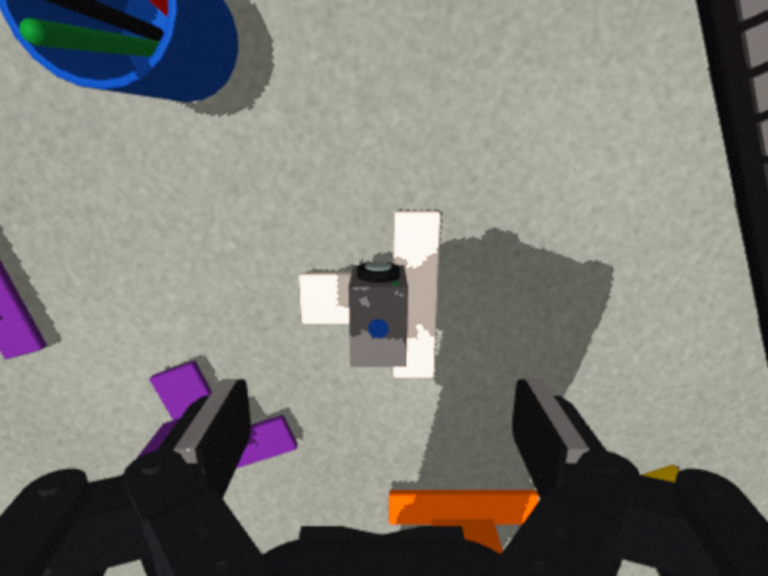

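The wrist picture shows the real camera with its blue dot at (378,328), the lens up at (378,268), and the crossbar at columns 393–441. I'll measure its pose.

```bash
python3 - <<'E'
from h import *
s,p,im=pickle.load(open('w3.pkl','rb'));I=im.astype(int);R,G,B=I[...,0],I[...,1],I[...,2]
m,c,a=blob((B-R>40),(205,235,240,265));d=onz(p,c,68);print('dot',c,a,d)
w=cv2.morphologyEx((((R>225)&(G>215))|((R>140)&(R-B>12)&(R<200))).astype(np.uint8),cv2.MORPH_OPEN,np.ones((3,3)))
m,c,a=blob(w,(130,260,190,300));print(c,a)
def ang(v): return np.degrees(np.arctan2(v[1],v[0]))
L=[]
for y in range(145,172):
    xs=np.nonzero(m[y,255:300])[0]; L.append((onz(p,(255+xs[0]-.5,y),18),onz(p,(255+xs[-1]+.5,y),18)))
L=np.array(L)
Rr=[]
for y in range(145,248):
    xs=np.nonzero(m[y,255:300])[0]; Rr.append(onz(p,(255+xs[-1]+.5,y),18))
f=cv2.fitLine(np.array(Rr,np.float32),cv2.DIST_HUBER,0,.01,.01).ravel();yaw=ang(f[:2]);yaw=yaw-90 if yaw>0 else yaw+90;print('yaw from front edge',yaw)
f2=cv2.fitLine(L[:,0].astype(np.float32),cv2.DIST_HUBER,0,.01,.01).ravel();print(ang(f2[:2]),'barwidth',np.linalg.norm(L[:,0]-L[:,1],axis=1).mean())
ex=np.array([np.cos(np.radians(yaw)),np.sin(np.radians(yaw))]);ey=np.array([-ex[1],ex[0]])
print('front edge x rel dot (40):',(np.array(Rr)-d).mean(0)@ex, 'lens-end y rel dot (60):')
ys,xs=np.nonzero(m[130:260,262:295]);q=np.array([onz(p,(x+262,y+130+0),18) for x,y in zip(xs,ys)]);v=(q-d)@ey;print(np.percentile(v,[0,1,99,100]))
# stem edges
U=[]
for x in range(204,230):
    k=np.nonzero(m[170:225,x])[0]; U.append((onz(p,(x,170+k[0]-.5),18),onz(p,(x,170+k[-1]+.5),18)))
U=np.array(U);print('stem edges y',((U-d)@ey).mean(0)); 
for j in(0,1): print('stem yaw',ang(cv2.fitLine(U[:,j].astype(np.float32),2,0,.01,.01).ravel()[:2]))
print('stem back x',(onz(p,(np.nonzero(m[200])[0][0]-.5,200),18)-d)@ex)
# orange nearest
ys,xs=np.nonzero((R-B>120)&(np.arange(384)[:,None]<350)&(np.arange(384)[:,None]>310)&(np.arange(512)[None]>250)&(np.arange(512)[None]<360));q=np.array([onz(p,(x,y),18) for x,y in zip(xs,ys)]);print('orange y max',((q-d)@ey).max())
E
```

```text
dot [251.70212766 218.56028369] 141 [517.18871635 261.7038485 ]
[278.70646965 191.97883387] 2504
yaw from front edge -23.199135
69.97788 barwidth 29.46734178405766
front edge x rel dot (40): 39.583859537908104 lens-end y rel dot (60):
[-60.41763236 -59.17700439  58.75162919  58.98625638]Traceback (most recent call last):
  File "<stdin>", line 22, in <module>
IndexError: index 0 is out of bounds for axis 0 with size 0
```

```bash
python3 - <<'E'
from h import *
s,p,im=pickle.load(open('w3.pkl','rb'));I=im.astype(int)
save('w3c',cv2.resize(im[130:260,190:300],None,fx=4.5,fy=4.5,interpolation=cv2.INTER_NEAREST))
R,G,B=I[...,0],I[...,1],I[...,2]
def ang(v): return np.degrees(np.arctan2(v[1],v[0]))
gr=cv2.cvtColor(im,cv2.COLOR_RGB2GRAY).astype(float)
def edge(seg,n,lo,hi): # subpixel max gradient
    g=np.gradient(cv2.GaussianBlur(seg[None],(5,1),1)[0]);return g
# stem top and bottom edges, cols 204..226
for rows in((174,190),(206,224)):
    q=[]
    for x in range(204,228):
        g=abs(edge(gr[rows[0]:rows[1],x],0,0,0));k=g.argmax();q.append((x,rows[0]+(g[max(k-2,0):k+3]*np.arange(max(k-2,0),k+3)[:len(g[max(k-2,0):k+3])]).sum()/g[max(k-2,0):k+3].sum()))
    W=np.array([onz(p,u,18) for u in q],np.float32);f=cv2.fitLine(W,cv2.DIST_HUBER,0,.01,.01).ravel();print('stem',q[0],q[-1],ang(f[:2]),f[2:])
# front edge upper part cols 285..300 rows 145..162 and full
for a,b,c0,c1 in((144,162,284,300),(144,162,254,270),(230,248,284,298)):
    q=[]
    for y in range(a,b):
        g=abs(edge(gr[y,c0:c1],0,0,0));k=g.argmax();sl=slice(max(k-2,0),k+3);q.append((c0+(g[sl]*np.arange(len(g))[sl]).sum()/g[sl].sum(),y))
    W=np.array([onz(p,u,18) for u in q],np.float32);print(q[0],q[-1],W.mean(0))
E
```

```text
stem (204, np.float64(182.87670015508817)) (227, np.float64(182.34124324692274)) -23.395456 [491.08612 293.42557]
stem (204, np.float64(215.28942624457628)) (227, np.float64(215.26083477375326)) -23.628784 [475.50937 261.45557]
(np.float64(292.5795106899405), 144) (np.float64(291.86140869987946), 161) [572.85736 290.58688]
(np.float64(262.6738849115264), 144) (np.float64(262.04884425484136), 161) [546.39606 302.23596]
(np.float64(289.0230021071195), 230) (np.float64(289.07592831439956), 247) [535.8362  205.54633]
```

View pics/w3c.png

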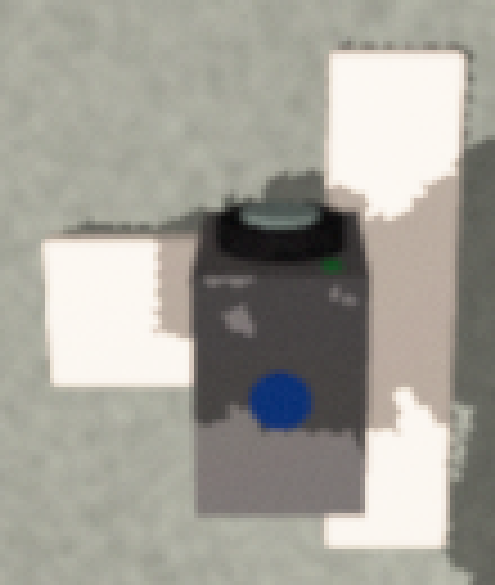

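The camera is at (517.2, 261.7) with yaw −23.5°, and the plate dimensions agree within 1 mm. Next I'll descend onto the body.

Request:
{"name": "servo_tool", "arguments": {"deltas": [{"x":-6,"y":0,"z":15,"wx":0,"wy":0,"wz":-0.3,"grip":1},{"x":-14,"y":-1,"z":40,"wx":0,"wy":0,"wz":-0.3,"grip":1},{"x":-21,"y":-1.4,"z":60,"wx":0,"wy":0,"wz":-0.3,"grip":1},{"x":-21.6,"y":-1.4,"z":75,"wx":0,"wy":0,"wz":-0.3,"grip":1},{"x":-21.6,"y":-1.4,"z":95,"wx":0,"wy":0,"wz":-0.3,"grip":1},{"x":-21.6,"y":-1.4,"z":112,"wx":0,"wy":0,"wz":-0.3,"grip":1},{"x":-21.6,"y":-1.4,"z":119,"wx":0,"wy":0,"wz":-0.3,"grip":1},{"x":-21.6,"y":-1.4,"z":120,"wx":0,"wy":0,"wz":-0.3,"grip":1},{"x":-21.6,"y":-1.4,"z":120,"wx":0,"wy":0,"wz":-0.3,"grip":1},{"x":-21.6,"y":-1.4,"z":120,"wx":0,"wy":0,"wz":-0.3,"grip":1}]}}

```text
t: 4.35
tcp_pos: [517.6, 263.1, 33.1]
eef_rot: [0.0, 0.836, 0.549, 0.001]
ft_force: [-0.4, 0.4, -1.0]
width: 85.4
```

```bash
python3 -c "
from h import *
wr('w4')"
```

```text
4.35 [517.56155309 263.07009222  33.11291461] [8.03577290e-05 8.35908417e-01 5.48868393e-01 7.74133796e-04] [-0.41251988  0.35483288 -0.97805271] 85.4448733228477
```

View pics/w4.png

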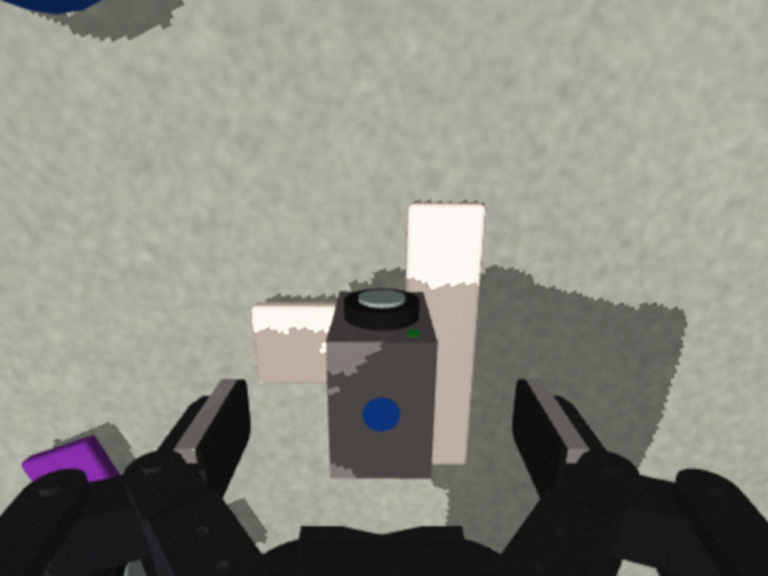

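The body sits centred between the pads, with the dot at (381,414). I'll read the dot at this height and then close.

```bash
cat > dot.py <<'E'
from h import *
import sys
from scipy.spatial.transform import Rotation as Ro
def dot(n,z=68):
    s,p,im=pickle.load(open(n+'.pkl','rb'));I=im.astype(int)
    m,c,a=blob((I[...,2]-I[...,0]>40),(240,320,220,290));d=onz(p,c,z)
    T=Ro.from_quat(np.roll(s['eef_rot'],-1)).as_matrix();X=np.array([*d,z])
    print('dot',c,a,d,'in tool',T.T@(X-s['tcp_pos']),'toolyaw',np.degrees(np.arctan2(T[1,0],T[0,0])))
if __name__=='__main__': dot(sys.argv[1],float(sys.argv[2]))
E
python3 dot.py w4 68
```

```text
dot [253.57986871 275.98905908] 457 [517.03574313 261.55567701] in tool [ -1.55656704   0.15380696 -34.88885351] toolyaw 66.57888601859632
```

Request:
{"name": "servo_tool", "arguments": {"deltas": [{"x":0,"y":0,"z":0,"wx":0,"wy":0,"wz":0,"grip":0},{"x":0,"y":0,"z":0,"wx":0,"wy":0,"wz":0,"grip":-1},{"x":0,"y":0,"z":0,"wx":0,"wy":0,"wz":0,"grip":-1},{"x":0,"y":0,"z":0,"wx":0,"wy":0,"wz":0,"grip":-1},{"x":0,"y":0,"z":0,"wx":0,"wy":0,"wz":0,"grip":-1},{"x":0,"y":0,"z":0,"wx":0,"wy":0,"wz":0,"grip":-1},{"x":0,"y":0,"z":0,"wx":0,"wy":0,"wz":0,"grip":-1},{"x":0,"y":0,"z":0,"wx":0,"wy":0,"wz":0,"grip":-1}]}}

```text
t: 5.2
tcp_pos: [517.3, 263.2, 32.5]
eef_rot: [-0.0, 0.836, 0.549, 0.0]
ft_force: [0.5, 0.5, 5.6]
width: 32.9
```

```bash
python3 -c "
from h import *
wr('w5')"; python3 dot.py w5 68
```

```text
5.2 [517.31339877 263.22964528  32.4707934 ] [-2.97461786e-05  8.35825789e-01  5.48994542e-01  4.91407450e-04] [0.46045118 0.45268165 5.56600507] 32.927771872425645
dot [253.68025751 276.13733906] 466 [516.91925909 262.03233976] in tool [ -1.22500999   0.13127227 -35.53020583] toolyaw 66.59614446459062
```

Request:
{"name": "servo_tool", "arguments": {"deltas": [{"x":0,"y":0,"z":-6,"wx":0,"wy":0,"wz":0,"grip":-1},{"x":0,"y":0,"z":-25,"wx":0,"wy":0,"wz":0,"grip":-1},{"x":0,"y":0,"z":-55,"wx":0,"wy":0,"wz":0,"grip":-1},{"x":0,"y":0,"z":-85,"wx":0,"wy":0,"wz":0,"grip":-1},{"x":0,"y":0,"z":-105,"wx":0,"wy":0,"wz":0,"grip":-1},{"x":0,"y":0,"z":-110,"wx":0,"wy":0,"wz":0,"grip":-1},{"x":0,"y":0,"z":-110,"wx":0,"wy":0,"wz":0,"grip":-1}]}}

```text
t: 5.95
tcp_pos: [516.8, 262.6, 142.0]
eef_rot: [0.0, 0.836, 0.549, -0.0]
ft_force: [-0.2, 0.3, -3.8]
width: 32.4
```

Request:
{"name": "servo_tool", "arguments": {"deltas": [{"x":-10,"y":3,"z":0,"wx":0,"wy":0,"wz":0,"grip":-1},{"x":-40,"y":12,"z":0,"wx":0,"wy":0,"wz":0,"grip":-1},{"x":-80,"y":24,"z":0,"wx":0,"wy":0,"wz":-1,"grip":-1},{"x":-123,"y":37,"z":0,"wx":0,"wy":0,"wz":-1,"grip":-1},{"x":-166,"y":50,"z":0,"wx":0,"wy":0,"wz":-2,"grip":-1},{"x":-209,"y":63,"z":0,"wx":0,"wy":0,"wz":-2,"grip":-1},{"x":-252,"y":76,"z":0,"wx":0,"wy":0,"wz":-3,"grip":-1},{"x":-295,"y":89,"z":0,"wx":0,"wy":0,"wz":-3,"grip":-1},{"x":-338,"y":102,"z":0,"wx":0,"wy":0,"wz":-3.7,"grip":-1},{"x":-380,"y":114,"z":0,"wx":0,"wy":0,"wz":-3.7,"grip":-1},{"x":-410,"y":123,"z":0,"wx":0,"wy":0,"wz":-3.7,"grip":-1},{"x":-422.4,"y":126.8,"z":0,"wx":0,"wy":0,"wz":-3.7,"grip":-1}]}}

```text
t: 7.15
tcp_pos: [462.8, -179.6, 140.4]
eef_rot: [-0.001, 0.819, 0.573, -0.002]
ft_force: [0.2, 1.0, -4.3]
width: 32.7
```

Request:
{"name": "servo_tool", "arguments": {"deltas": [{"x":0,"y":0,"z":20,"wx":0,"wy":0,"wz":0,"grip":-1},{"x":0,"y":0,"z":45,"wx":0,"wy":0,"wz":0,"grip":-1},{"x":0,"y":0,"z":55,"wx":0,"wy":0,"wz":0,"grip":-1},{"x":0,"y":0,"z":60,"wx":0,"wy":0,"wz":0,"grip":-1},{"x":0,"y":0,"z":60,"wx":0,"wy":0,"wz":0,"grip":-1},{"x":0,"y":0,"z":60,"wx":0,"wy":0,"wz":0,"grip":-1}]}}

```text
t: 7.75
tcp_pos: [466.1, -174.9, 82.7]
eef_rot: [0.0, 0.817, 0.576, 0.0]
ft_force: [0.7, -0.2, -3.6]
width: 32.2
```

```bash
python3 -c "
from h import *
wr('w6')"; python3 dot.py w6 118
```

```text
7.75 [ 466.11220207 -174.87288687   82.6544993 ] [2.91719791e-04 8.17474713e-01 5.75964338e-01 3.00417091e-04] [ 0.65517498 -0.16560188 -3.57468936] 32.21502207355164
dot [253.64179104 276.08742004] 469 [ 465.79020148 -176.18929761] in tool [ -1.34250794   0.16888219 -35.34558236] toolyaw 70.33439743417047
```

View pics/w6.png

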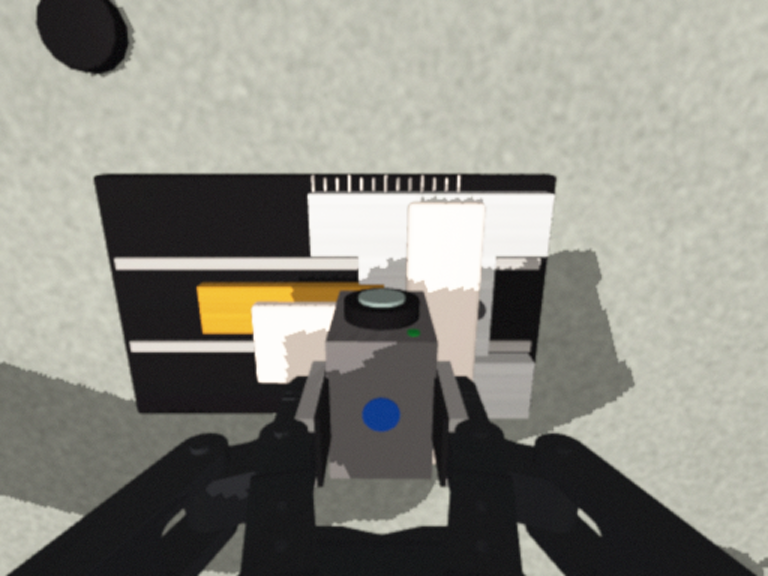

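```bash
cat > chk.py <<'E'
from h import *
import sys
n,zc=sys.argv[1],float(sys.argv[2])  # zc camera origin height
s,p,im=pickle.load(open(n+'.pkl','rb'));gr=cv2.GaussianBlur(cv2.cvtColor(im,cv2.COLOR_RGB2GRAY),(3,3),0).astype(float)
def sub(v):
    g=abs(np.gradient(v));k=g.argmax();a=max(k-2,0);w=g[a:k+3];return a+(w*np.arange(len(w))).sum()/w.sum()
def ang(v): return np.degrees(np.arctan2(v[1],v[0]))
def vedge(r,c0,c1,z): return np.array([onz(p,(c0+sub(gr[y,c0:c1]),y),z) for y in range(*r)],np.float32)
def hedge(c,r0,r1,z): return np.array([onz(p,(x,r0+sub(gr[r0:r1,x])),z) for x in range(*c)],np.float32)
yaw=-19.73;ex=np.array([np.cos(np.radians(yaw)),np.sin(np.radians(yaw))]);ey=np.array([-ex[1],ex[0]])
cfg=eval(sys.argv[3])
L=vedge(*cfg['bl'],24.8);Rr=vedge(*cfg['br'],24.8)
x0=L@ex;x1=Rr@ex;print('block width',np.median(x1)-np.median(x0),'seat x',(np.median(x0)+np.median(x1))/2)
a=vedge(*cfg['cl'],zc+18);b=vedge(*cfg['cr'],zc+18)
xa,xb=np.median(a@ex),np.median(b@ex);print('bar width',xb-xa,'bar centre x',(xa+xb)/2)
e=hedge(*cfg['de'],12);f=cv2.fitLine(e,cv2.DIST_HUBER,0,.01,.01).ravel();print('dock edge y',np.median(e@ey),'-> lane y=0 at',np.median(e@ey)-68,'yaw',ang(f[:2]))
t=hedge(*cfg['ce'],zc+18);f=cv2.fitLine(t,cv2.DIST_HUBER,0,.01,.01).ravel();print('bar end y',np.median(t@ey),'-> cam y=0 at',np.median(t@ey)-60,'yaw',ang(f[:2]))
E
python3 chk.py w6 50 "dict(bl=((133,168),198,215),br=((133,165),355,380),cl=((140,165),264,280),cr=((140,185),314,330),de=((70,350),110,124),ce=((278,318),131,140))"
python3 - <<'E'
from h import *
s,p,im=pickle.load(open('w6.pkl','rb'));save('w6c',cv2.resize(im[105:260,200:375],None,fx=3.8,fy=3.8,interpolation=cv2.INTER_NEAREST))
E
```

```text
block width 116.08637237740282 seat x 521.2827816418262
bar width 28.234546335584014 bar centre x 522.9989511488868
dock edge y 59.05116077127076 -> lane y=0 at -8.948839228729241 yaw -19.640951
bar end y 51.72098385991388 -> cam y=0 at -8.27901614008612 yaw -19.612665
```

View pics/w6c.png

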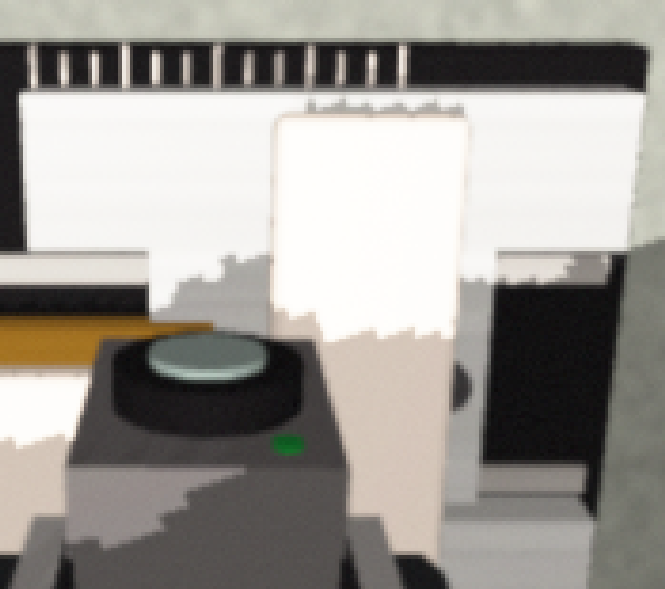

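The measured correction is about −1.6 mm across x and −0.8 mm along y. I'll apply it and descend to just above the plunger.

Request:
{"name": "servo_tool", "arguments": {"deltas": [{"x":-0.8,"y":-1.6,"z":5,"wx":0,"wy":0,"wz":0,"grip":-1},{"x":-0.8,"y":-1.6,"z":12,"wx":0,"wy":0,"wz":0,"grip":-1},{"x":-0.8,"y":-1.6,"z":18,"wx":0,"wy":0,"wz":0,"grip":-1},{"x":-0.8,"y":-1.6,"z":21,"wx":0,"wy":0,"wz":0,"grip":-1},{"x":-0.8,"y":-1.6,"z":23,"wx":0,"wy":0,"wz":0,"grip":-1},{"x":-0.8,"y":-1.6,"z":24,"wx":0,"wy":0,"wz":0,"grip":-1},{"x":-0.8,"y":-1.6,"z":24,"wx":0,"wy":0,"wz":0,"grip":-1},{"x":-0.8,"y":-1.6,"z":24,"wx":0,"wy":0,"wz":0,"grip":-1}]}}

```text
t: 8.6
tcp_pos: [463.9, -175.3, 58.2]
eef_rot: [0.0, 0.818, 0.576, 0.0]
ft_force: [-0.1, -0.3, -3.8]
width: 32.5
```

```bash
python3 -c "
from h import *
wr('w7')"; python3 dot.py w7 94
```

```text
8.6 [ 463.91550604 -175.34568464   58.18429037] [6.62344259e-05 8.17651160e-01 5.75713965e-01 7.38773684e-05] [-0.0988617  -0.27072538 -3.77940597] 32.482912393496676
dot [253.65524625 276.07066381] 467 [ 463.77403699 -176.34607359] in tool [ -0.98792725   0.21097558 -35.81571355] toolyaw 70.29929459948076
```

View pics/w7.png

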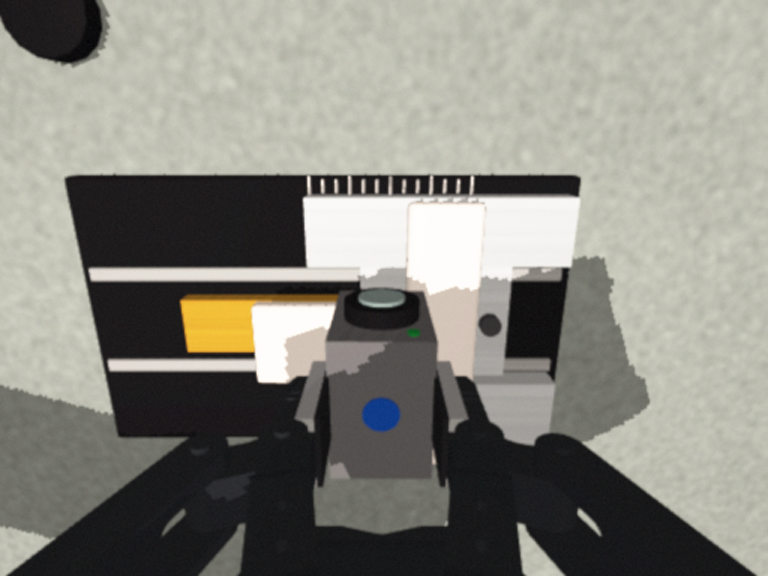

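```bash

python3 chk.py w7 25.8 "dict(bl=((135,175),195,212),br=((135,172),372,395),cl=((140,165),264,280),cr=((140,178),314,330),de=((52,375),110,124),ce=((278,318),132,138))"
```

```text
block width 116.48129100200913 seat x 521.4849352588476
bar width 28.096872994966247 bar centre x 521.0687292884791
dock edge y 58.89822732910949 -> lane y=0 at -9.101772670890512 yaw -19.669777
bar end y 50.31329050092796 -> cam y=0 at -9.686709499072037 yaw -19.972975
```

The remaining errors are −0.4 mm in x and −0.6 mm in y. I'll ease down the last few mm while watching the force.

Request:
{"name": "servo_tool", "arguments": {"deltas": [{"x":0.4,"y":0.3,"z":1,"wx":0,"wy":0,"wz":0,"grip":-1},{"x":0.4,"y":0.3,"z":2,"wx":0,"wy":0,"wz":0,"grip":-1},{"x":0.4,"y":0.3,"z":2.5,"wx":0,"wy":0,"wz":0,"grip":-1},{"x":0.4,"y":0.3,"z":2.5,"wx":0,"wy":0,"wz":0,"grip":-1}]}}

```text
t: 9.05
tcp_pos: [464.2, -175.0, 55.6]
eef_rot: [-0.0, 0.818, 0.576, -0.0]
ft_force: [-0.3, -0.5, -4.2]
width: 32.4
```

Request:
{"name": "servo_tool", "arguments": {"deltas": [{"x":0,"y":0,"z":0.5,"wx":0,"wy":0,"wz":0,"grip":-1},{"x":0,"y":0,"z":1,"wx":0,"wy":0,"wz":0,"grip":-1},{"x":0,"y":0,"z":1,"wx":0,"wy":0,"wz":0,"grip":-1}]}}

```text
t: 9.35
tcp_pos: [464.3, -175.0, 54.8]
eef_rot: [0.0, 0.818, 0.576, 0.0]
ft_force: [-1.4, 0.7, 2.1]
width: 32.4
```

Contact: the vertical force went from −4.2 to +2.1 N with little sideways load, which fits the plunger height. I'll release.

Request:
{"name": "servo_tool", "arguments": {"deltas": [{"x":0,"y":0,"z":0,"wx":0,"wy":0,"wz":0,"grip":-0.2},{"x":0,"y":0,"z":0,"wx":0,"wy":0,"wz":0,"grip":0.4},{"x":0,"y":0,"z":0,"wx":0,"wy":0,"wz":0,"grip":1},{"x":0,"y":0,"z":0,"wx":0,"wy":0,"wz":0,"grip":1},{"x":0,"y":0,"z":0,"wx":0,"wy":0,"wz":0,"grip":1},{"x":0,"y":0,"z":0,"wx":0,"wy":0,"wz":0,"grip":1}]}}

```text
t: 9.95
tcp_pos: [464.3, -175.1, 54.6]
eef_rot: [0.0, 0.818, 0.576, 0.0]
ft_force: [0.0, -0.0, 0.2]
width: 85.4
```

Request:
{"name": "servo_tool", "arguments": {"deltas": [{"x":0,"y":0,"z":-10,"wx":0,"wy":0,"wz":0,"grip":1},{"x":0,"y":0,"z":-35,"wx":0,"wy":0,"wz":0,"grip":1},{"x":0,"y":0,"z":-65,"wx":0,"wy":0,"wz":0,"grip":1},{"x":0,"y":0,"z":-80,"wx":0,"wy":0,"wz":0,"grip":1},{"x":0,"y":0,"z":-82,"wx":0,"wy":0,"wz":0,"grip":1},{"x":0,"y":0,"z":-82,"wx":0,"wy":0,"wz":0,"grip":1}]}}

```text
t: 10.55
tcp_pos: [464.3, -175.2, 137.0]
eef_rot: [0.0, 0.818, 0.576, 0.0]
ft_force: [-0.8, 0.6, 0.1]
width: 85.5
```

```bash
python3 -c "
from h import *
wr('w8')"
```

```text
10.55 [ 464.25868994 -175.20396572  136.97585307] [4.69020674e-04 8.17710339e-01 5.75629701e-01 1.68397686e-04] [-0.78993806  0.60418902  0.14900801] 85.53750340666485
```

View pics/w8.png

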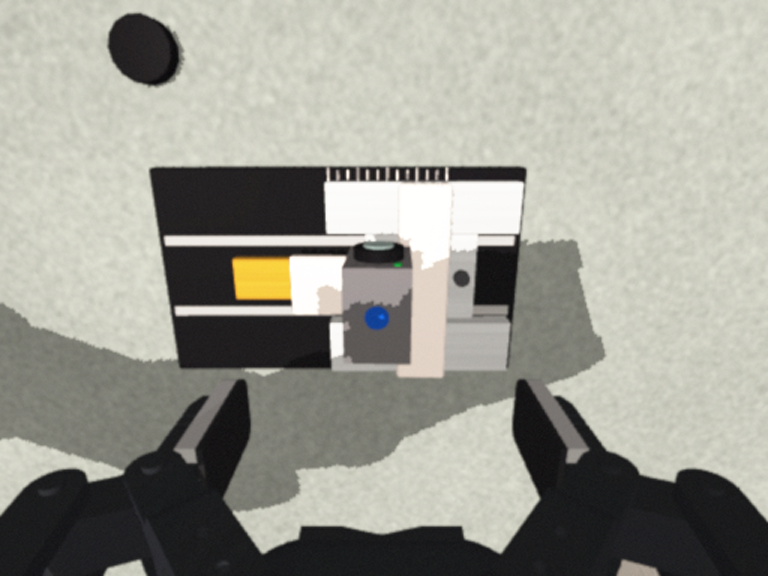

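The camera stands on the seats, square to the dock, with its dot at (376,318). I'll measure the dot and bar, then close the gripper for pressing.

```bash
cat > pd.py <<'E'
from h import *
import sys
n,z=sys.argv[1],float(sys.argv[2]);s,p,im=pickle.load(open(n+'.pkl','rb'));I=im.astype(int)
m,c,a=blob((I[...,2]-I[...,0]>40),(190,300,220,290));d=onz(p,c,z)
yaw=np.radians(-19.73);ex=np.array([np.cos(yaw),np.sin(yaw)]);ey=np.array([-ex[1],ex[0]])
print('dot',c,a,d,'x',d@ex,'want',521.5-25,'y',d@ey,'want -9.1..-9.5; rel tcp (tool y,x):',(d-s['tcp_pos'][:2])@ex,(d-s['tcp_pos'][:2])@ey)
E
python3 pd.py w8 89
python3 chk.py w8 21 "dict(bl=((124,152),208,225),br=((124,150),338,356),cl=((128,150),260,272),cr=((128,160),294,306),de=((110,345),105,117),ce=((271,298),119,125))"
```

```text
dot [250.72093023 211.59069767] 215 [ 462.20300721 -175.34636626] x 494.263735329912 want 496.5 y -9.0182021725925 want -9.1..-9.5; rel tcp (tool y,x): -1.8869289032175158 -0.8280149205683693
block width 116.33249531981943 seat x 521.3188249779873
bar width 28.572305487697463 bar centre x 521.1816002410483
dock edge y 58.88242741111674 -> lane y=0 at -9.117572588883263 yaw -19.666258
bar end y 52.041734437161274 -> cam y=0 at -7.958265562838726 yaw -19.550562
```

Request:
{"name": "servo_tool", "arguments": {"deltas": [{"x":0,"y":0,"z":0,"wx":0,"wy":0,"wz":0,"grip":-1},{"x":0,"y":0,"z":0,"wx":0,"wy":0,"wz":0,"grip":-1},{"x":0,"y":0,"z":0,"wx":0,"wy":0,"wz":0,"grip":-1},{"x":0,"y":0,"z":0,"wx":0,"wy":0,"wz":0,"grip":-1},{"x":0,"y":0,"z":0,"wx":0,"wy":0,"wz":0,"grip":-1},{"x":0,"y":0,"z":0,"wx":0,"wy":0,"wz":0,"grip":-1},{"x":0,"y":0,"z":0,"wx":0,"wy":0,"wz":0,"grip":-1}]}}

```text
t: 11.3
tcp_pos: [464.2, -175.1, 136.6]
eef_rot: [-0.0, 0.818, 0.576, -0.0]
ft_force: [0.3, 0.7, -0.2]
width: -0.0
```

Now I'll descend above the dot with the jaws shut, then press in small steps.

Request:
{"name": "servo_tool", "arguments": {"deltas": [{"x":-0.8,"y":-1,"z":8,"wx":0,"wy":0,"wz":0,"grip":-1},{"x":-0.8,"y":-1,"z":20,"wx":0,"wy":0,"wz":0,"grip":-1},{"x":-0.8,"y":-1,"z":30,"wx":0,"wy":0,"wz":0,"grip":-1},{"x":-0.8,"y":-1,"z":34,"wx":0,"wy":0,"wz":0,"grip":-1},{"x":-0.8,"y":-1,"z":36,"wx":0,"wy":0,"wz":0,"grip":-1},{"x":-0.8,"y":-1,"z":36,"wx":0,"wy":0,"wz":0,"grip":-1},{"x":-0.8,"y":-1,"z":36,"wx":0,"wy":0,"wz":0,"grip":-1}]}}

```text
t: 12.0
tcp_pos: [463.3, -175.4, 100.8]
eef_rot: [0.0, 0.818, 0.576, 0.0]
ft_force: [-1.1, 0.5, 0.6]
width: -0.0
```

Request:
{"name": "servo_tool", "arguments": {"deltas": [{"x":0,"y":0,"z":1,"wx":0,"wy":0,"wz":0,"grip":-1},{"x":0,"y":0,"z":2,"wx":0,"wy":0,"wz":0,"grip":-1},{"x":0,"y":0,"z":2,"wx":0,"wy":0,"wz":0,"grip":-1}]}}

```text
t: 12.3
tcp_pos: [463.0, -175.5, 98.6]
eef_rot: [0.0, 0.818, 0.576, 0.0]
ft_force: [1.0, -0.5, 0.1]
width: 0.1
```

Request:
{"name": "servo_tool", "arguments": {"deltas": [{"x":0,"y":0,"z":0.5,"wx":0,"wy":0,"wz":0,"grip":-1},{"x":0,"y":0,"z":1,"wx":0,"wy":0,"wz":0,"grip":-1},{"x":0,"y":0,"z":1,"wx":0,"wy":0,"wz":0,"grip":-1}]}}

```text
t: 12.6
tcp_pos: [463.0, -175.5, 97.5]
eef_rot: [-0.0, 0.818, 0.576, -0.0]
ft_force: [0.6, -1.1, 0.2]
width: 0.0
```

Request:
{"name": "servo_tool", "arguments": {"deltas": [{"x":0,"y":0,"z":0.5,"wx":0,"wy":0,"wz":0,"grip":-1},{"x":0,"y":0,"z":0.5,"wx":0,"wy":0,"wz":0,"grip":-1}]}}

```text
t: 12.8
tcp_pos: [463.0, -175.5, 97.0]
eef_rot: [-0.0, 0.818, 0.576, 0.0]
ft_force: [-0.1, -0.2, 0.1]
width: -0.2
```

Request:
{"name": "servo_tool", "arguments": {"deltas": [{"x":0,"y":0,"z":0.5,"wx":0,"wy":0,"wz":0,"grip":-1},{"x":0,"y":0,"z":0.5,"wx":0,"wy":0,"wz":0,"grip":-1}]}}

```text
t: 13.0
tcp_pos: [463.0, -175.5, 96.5]
eef_rot: [-0.0, 0.818, 0.576, -0.0]
ft_force: [0.3, 0.3, 0.4]
width: 0.1
```

Request:
{"name": "servo_tool", "arguments": {"deltas": [{"x":0,"y":0,"z":0.5,"wx":0,"wy":0,"wz":0,"grip":-1},{"x":0,"y":0,"z":0.5,"wx":0,"wy":0,"wz":0,"grip":-1}]}}

```text
t: 13.2
tcp_pos: [463.0, -175.5, 96.0]
eef_rot: [-0.0, 0.818, 0.576, -0.0]
ft_force: [-0.2, -0.5, -0.0]
width: 0.0
```

Request:
{"name": "servo_tool", "arguments": {"deltas": [{"x":0,"y":0,"z":0.5,"wx":0,"wy":0,"wz":0,"grip":-1},{"x":0,"y":0,"z":0.5,"wx":0,"wy":0,"wz":0,"grip":-1}]}}

```text
t: 13.4
tcp_pos: [463.0, -175.4, 95.5]
eef_rot: [-0.0, 0.818, 0.576, -0.0]
ft_force: [0.1, -0.2, 0.4]
width: 0.0
```

Request:
{"name": "servo_tool", "arguments": {"deltas": [{"x":0,"y":0,"z":0.5,"wx":0,"wy":0,"wz":0,"grip":-1},{"x":0,"y":0,"z":0.5,"wx":0,"wy":0,"wz":0,"grip":-1}]}}

```text
t: 13.6
tcp_pos: [463.0, -175.4, 95.0]
eef_rot: [-0.0, 0.818, 0.576, -0.0]
ft_force: [-0.7, -0.5, -0.1]
width: 0.4
```

Request:
{"name": "servo_tool", "arguments": {"deltas": [{"x":0,"y":0,"z":0.5,"wx":0,"wy":0,"wz":0,"grip":-1},{"x":0,"y":0,"z":0.5,"wx":0,"wy":0,"wz":0,"grip":-1}]}}

```text
t: 13.8
tcp_pos: [463.0, -175.5, 94.5]
eef_rot: [-0.0, 0.818, 0.576, -0.0]
ft_force: [0.7, -0.1, 0.2]
width: -0.2
```

```bash
python3 -c "
from h import *
wr('w9')
save('s9',cv2.resize(capture('scene')[190:262,165:235],None,fx=7,fy=7,interpolation=cv2.INTER_CUBIC))"
```

```text
13.8 [ 462.98911116 -175.45254315   94.51684638] [-6.50261937e-05  8.17647311e-01  5.75719437e-01 -1.32126205e-05] [ 0.70532423 -0.06568152  0.21286049] -0.21581251720554695
```

View pics/w9.png

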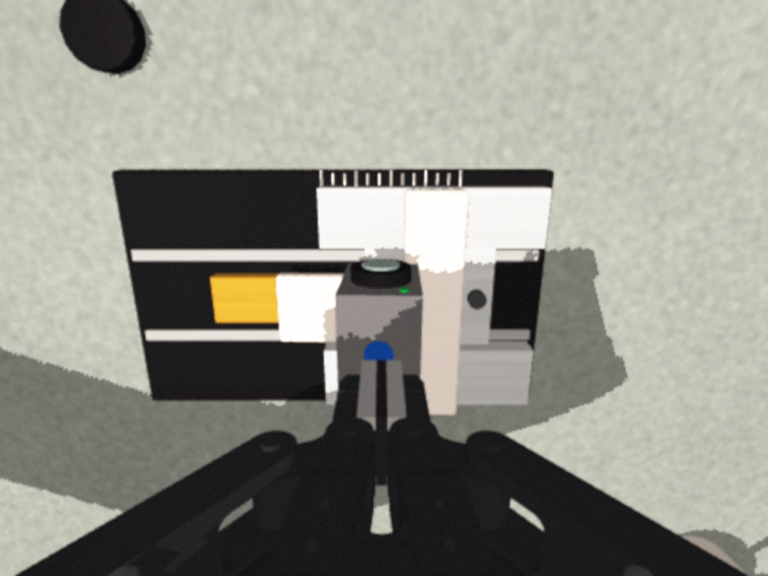

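View pics/s9.png

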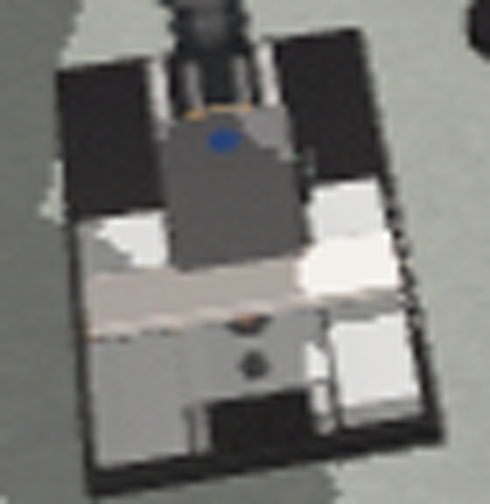

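No contact yet. In the scene crop the fingertips show just beyond the dot, so I'll project where the tips should appear.

```bash
python3 - <<'E'
from h import *
s,p,im=pickle.load(open('w9.pkl','rb'));sc=camera_params('scene')
t=s['tcp_pos']
for dz in(0,8,18,28,-13): 
    X=t-[0,0,dz];print(dz,'wrist*1.5',proj(p,X)*1.5,'scene crop',(proj(sc,X)-[165,190])*7)
for z in(86,88,90): 
    X=[462.2+.6,-175.4,z];print(z,proj(p,X)*1.5,(proj(sc,X)-[165,190])*7)
E
python3 pd.py w9 89
```

```text
0 wrist*1.5 [379.96631288 360.10269777] scene crop [219.29732089 132.26097711]
8 wrist*1.5 [379.98298363 351.21953337] scene crop [221.38363215 146.99545913]
18 wrist*1.5 [380.00200364 341.0845499 ] scene crop [223.95825426 165.17861513]
28 wrist*1.5 [380.01926474 331.88681326] scene crop [226.49664138 183.10586307]
-13 wrist*1.5 [379.93597714 376.26737488] scene crop [215.85547683 107.95310406]
86 [379.50378172 350.7022803 ] [221.4302056  147.59070133]
88 [379.49483344 352.84341235] [220.91119805 143.92561379]
90 [379.4856995 355.0289679] [220.39070529 140.25003801]
dot [251.95       233.98636364] 220 [ 462.6485548  -173.96413438] x 494.21650144076614 want 496.5 y -7.5667041311736 want -9.1..-9.5; rel tcp (tool y,x): -0.8230328128302115 1.28606231596673
```

```bash
python3 - <<'E'
from h import *
from scipy.spatial.transform import Rotation as Ro
s,p,im=pickle.load(open('w9.pkl','rb'));sc=camera_params('scene')
T=Ro.from_quat(np.roll(s['eef_rot'],-1)).as_matrix();t=s['tcp_pos']
for y in (0,42.7):
  for x in(-11,0,11):
    for dz in(-16,-8,0,8): print(y,x,dz,proj(p,t+T@[x,y,dz])*1.5,(proj(sc,t+T@[x,y,dz])-[165,190])*7)
save('w9c',cv2.resize(im[210:330,200:310],None,fx=5,fy=5,interpolation=cv2.INTER_CUBIC))
E
```

```text
0 -11 -16 [379.93256177 407.23766343] [185.6879963  106.44790687]
0 -11 -8 [379.94927154 395.7040785 ] [187.99795947 121.52929341]
0 -11 0 [379.96458796 385.13222157] [190.28133626 136.43710161]
0 -11 8 [379.97867834 375.40661658] [192.53858302 151.17431101]
0 0 -16 [379.93377646 380.34627168] [215.05020255 102.28227668]
0 0 -8 [379.9507666 369.775313 ] [217.18602889 117.35821592]
0 0 0 [379.96631288 360.10269777] [219.29732089 132.26097711]
0 0 8 [379.98059185 351.21857869] [221.38449887 146.99352716]
0 11 -16 [379.93504309 352.30493822] [244.29705764  98.13301141]
0 11 -8 [379.9523227  342.78797835] [246.26009236 113.20343029]
0 11 0 [379.96810516 334.09558506] [248.20062138 128.10107067]
0 11 8 [379.98257698 326.12504508] [250.11902954 142.82888692]
42.7 -11 -16 [497.1088229  407.23863229] [195.98720922 187.01120547]
42.7 -11 -8 [492.0289919  395.70812725] [198.31319007 202.11747319]
42.7 -11 0 [487.37263272 385.13884398] [200.61150582 217.0440677 ]
42.7 -11 8 [483.08891118 375.41539595] [202.88264712 231.7941756 ]
42.7 0 -16 [499.5622538  380.35503033] [226.3191859  182.54111032]
42.7 0 -8 [494.27198535 369.78660176] [228.45936699 197.64351552]
42.7 0 0 [489.43117675 360.11606419] [230.57414406 212.56665458]
42.7 0 8 [484.98488307 351.23365348] [232.66396674 227.31370052]
42.7 11 -16 [502.12056845 352.32215903] [256.5279891  178.08916753]
42.7 11 -8 [496.60652557 342.80710087] [258.48385437 193.18761765]
42.7 11 0 [491.57010055 334.11622232] [260.41655002 208.10720815]
42.7 11 8 [486.95181363 326.14688483] [262.32648533 222.85109855]
```

View pics/w9c.png

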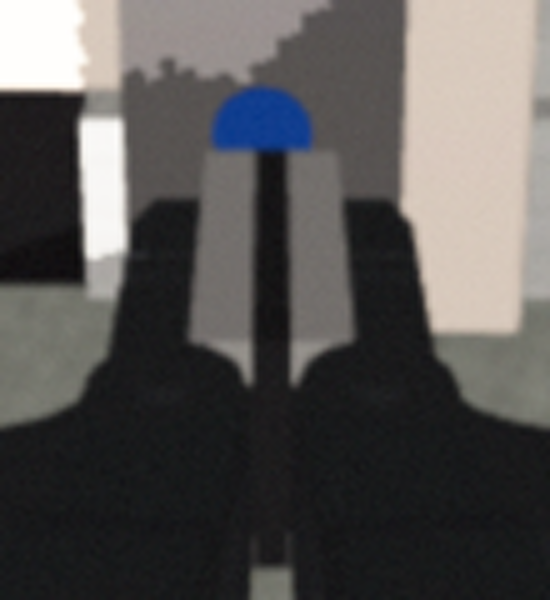

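Both views agree that the tips are still above the body, by roughly 5–15 mm. I'll keep descending in small steps.

Request:
{"name": "servo_tool", "arguments": {"deltas": [{"x":0,"y":0,"z":0.7,"wx":0,"wy":0,"wz":0,"grip":-1},{"x":0,"y":0,"z":1.5,"wx":0,"wy":0,"wz":0,"grip":-1},{"x":0,"y":0,"z":1.5,"wx":0,"wy":0,"wz":0,"grip":-1}]}}

```text
t: 14.2
tcp_pos: [462.9, -175.5, 93.0]
eef_rot: [-0.0, 0.818, 0.576, -0.0]
ft_force: [-0.9, -0.6, 0.5]
width: 0.1
```

Request:
{"name": "servo_tool", "arguments": {"deltas": [{"x":0,"y":0,"z":0.7,"wx":0,"wy":0,"wz":0,"grip":-1},{"x":0,"y":0,"z":1,"wx":0,"wy":0,"wz":0,"grip":-1},{"x":0,"y":0,"z":1,"wx":0,"wy":0,"wz":0,"grip":-1}]}}

```text
t: 14.5
tcp_pos: [463.0, -175.5, 92.0]
eef_rot: [-0.0, 0.818, 0.576, -0.0]
ft_force: [-0.2, 0.1, -0.0]
width: 0.0
```

Request:
{"name": "servo_tool", "arguments": {"deltas": [{"x":0,"y":0,"z":0.5,"wx":0,"wy":0,"wz":0,"grip":-1},{"x":0,"y":0,"z":1,"wx":0,"wy":0,"wz":0,"grip":-1},{"x":0,"y":0,"z":1,"wx":0,"wy":0,"wz":0,"grip":-1}]}}

```text
t: 14.8
tcp_pos: [463.0, -175.5, 91.0]
eef_rot: [-0.0, 0.818, 0.576, -0.0]
ft_force: [-0.1, -0.4, 0.7]
width: 0.3
```

Request:
{"name": "servo_tool", "arguments": {"deltas": [{"x":0,"y":0,"z":0.5,"wx":0,"wy":0,"wz":0,"grip":-1},{"x":0,"y":0,"z":1,"wx":0,"wy":0,"wz":0,"grip":-1},{"x":0,"y":0,"z":1,"wx":0,"wy":0,"wz":0,"grip":-1}]}}

```text
t: 15.1
tcp_pos: [462.9, -175.5, 90.0]
eef_rot: [-0.0, 0.818, 0.576, -0.0]
ft_force: [0.4, 0.3, -0.3]
width: 0.3
```

Request:
{"name": "servo_tool", "arguments": {"deltas": [{"x":0,"y":0,"z":0.5,"wx":0,"wy":0,"wz":0,"grip":-1},{"x":0,"y":0,"z":1,"wx":0,"wy":0,"wz":0,"grip":-1},{"x":0,"y":0,"z":1,"wx":0,"wy":0,"wz":0,"grip":-1}]}}

```text
t: 15.4
tcp_pos: [463.0, -175.4, 89.0]
eef_rot: [-0.0, 0.818, 0.576, -0.0]
ft_force: [0.3, -0.2, -0.3]
width: 0.2
```

```bash
python3 -c "
from h import *
wr('w10')
save('s10',cv2.resize(capture('scene')[170:262,165:235],None,fx=6,fy=6,interpolation=cv2.INTER_CUBIC))"
```

```text
15.4 [ 462.96361015 -175.44937167   89.01001831] [-7.63414963e-05  8.17659781e-01  5.75701724e-01 -2.90201488e-05] [ 0.33026966 -0.20586561 -0.28511139] 0.18937233683090132
```

View pics/s10.png

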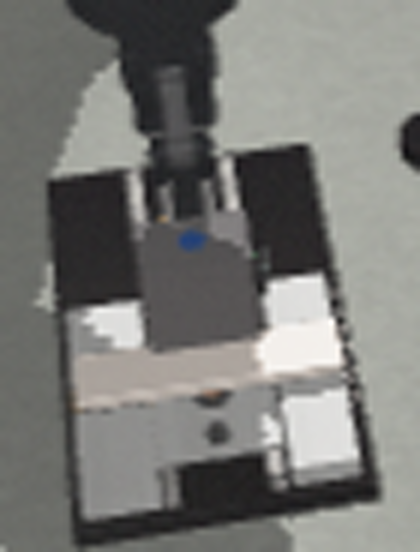

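View pics/w10.png

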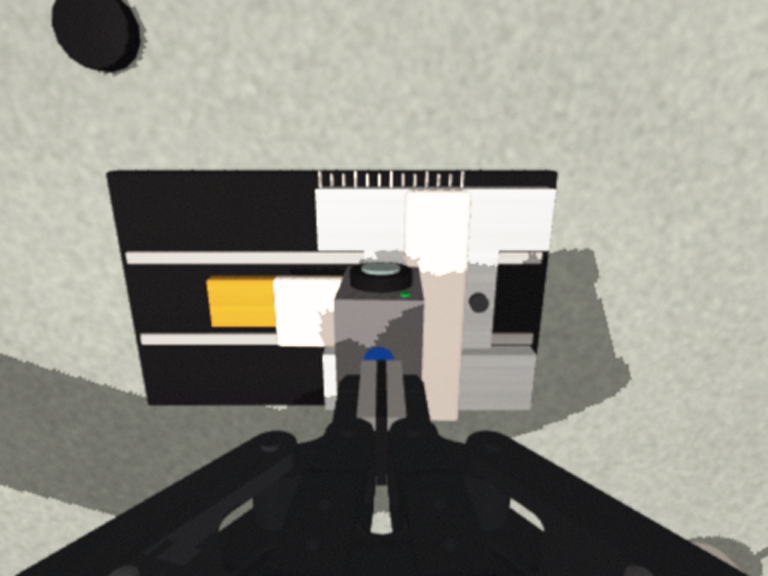

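The tips are still roughly 12 mm or more above the dot in the scene view. I'll continue down.

Request:
{"name": "servo_tool", "arguments": {"deltas": [{"x":0,"y":0,"z":1,"wx":0,"wy":0,"wz":0,"grip":-1},{"x":0,"y":0,"z":2,"wx":0,"wy":0,"wz":0,"grip":-1},{"x":0,"y":0,"z":2,"wx":0,"wy":0,"wz":0,"grip":-1}]}}

```text
t: 15.8
tcp_pos: [462.9, -175.4, 86.9]
eef_rot: [-0.0, 0.818, 0.576, -0.0]
ft_force: [-1.2, 0.0, 0.9]
width: 0.2
```

Request:
{"name": "servo_tool", "arguments": {"deltas": [{"x":0,"y":0,"z":1,"wx":0,"wy":0,"wz":0,"grip":-1},{"x":0,"y":0,"z":2,"wx":0,"wy":0,"wz":0,"grip":-1},{"x":0,"y":0,"z":2,"wx":0,"wy":0,"wz":0,"grip":-1}]}}

```text
t: 16.1
tcp_pos: [462.9, -175.4, 84.9]
eef_rot: [-0.0, 0.818, 0.576, -0.0]
ft_force: [-0.4, 0.4, -0.7]
width: -0.1
```

Request:
{"name": "servo_tool", "arguments": {"deltas": [{"x":0,"y":0,"z":0.5,"wx":0,"wy":0,"wz":0,"grip":-1},{"x":0,"y":0,"z":1,"wx":0,"wy":0,"wz":0,"grip":-1},{"x":0,"y":0,"z":1,"wx":0,"wy":0,"wz":0,"grip":-1}]}}

```text
t: 16.4
tcp_pos: [463.0, -175.4, 84.0]
eef_rot: [-0.0, 0.818, 0.576, -0.0]
ft_force: [0.3, 0.2, 0.2]
width: 0.2
```

Request:
{"name": "servo_tool", "arguments": {"deltas": [{"x":0,"y":0,"z":0.5,"wx":0,"wy":0,"wz":0,"grip":-1},{"x":0,"y":0,"z":1,"wx":0,"wy":0,"wz":0,"grip":-1},{"x":0,"y":0,"z":1,"wx":0,"wy":0,"wz":0,"grip":-1}]}}

```text
t: 16.7
tcp_pos: [463.0, -175.4, 83.0]
eef_rot: [-0.0, 0.818, 0.576, -0.0]
ft_force: [-0.5, -0.0, 0.0]
width: 0.2
```

```bash
python3 -c "
from h import *
wr('w11')
a=cv2.resize(capture('scene')[190:250,165:235],None,fx=5.5,fy=5.5,interpolation=cv2.INTER_CUBIC)
im=pickle.load(open('w11.pkl','rb'))[2]
b=cv2.resize(im[160:300,190:310],(385*120//140,385));b=b[:330]
o=np.zeros((330,a.shape[1]+b.shape[1],3),np.uint8);o[:,:a.shape[1]]=a;o[:,a.shape[1]:]=b
save('s11',o)"
```

```text
16.7 [ 463.00130714 -175.44899481   83.03395214] [-3.85749770e-05  8.17649853e-01  5.75715830e-01 -7.63667446e-06] [-0.52854133 -0.03754941  0.00409852] 0.1529786689789292
```

View pics/s11.png

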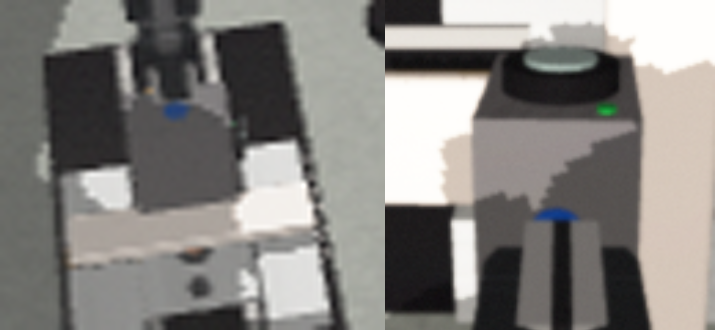

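The tips are now only a few mm above the dot: scene row 208 against 210 for the dot.

Request:
{"name": "servo_tool", "arguments": {"deltas": [{"x":0,"y":0,"z":0.5,"wx":0,"wy":0,"wz":0,"grip":-1},{"x":0,"y":0,"z":1,"wx":0,"wy":0,"wz":0,"grip":-1},{"x":0,"y":0,"z":1,"wx":0,"wy":0,"wz":0,"grip":-1}]}}

```text
t: 17.1
tcp_pos: [463.0, -175.4, 82.0]
eef_rot: [-0.0, 0.818, 0.576, -0.0]
ft_force: [-0.8, -0.6, 0.0]
width: -0.4
```

Request:
{"name": "servo_tool", "arguments": {"deltas": [{"x":0,"y":0,"z":0.5,"wx":0,"wy":0,"wz":0,"grip":-1},{"x":0,"y":0,"z":1,"wx":0,"wy":0,"wz":0,"grip":-1},{"x":0,"y":0,"z":1,"wx":0,"wy":0,"wz":0,"grip":-1}]}}

```text
t: 17.4
tcp_pos: [463.0, -175.5, 81.0]
eef_rot: [-0.0, 0.818, 0.576, -0.0]
ft_force: [0.6, -0.1, -0.5]
width: -0.1
```

Request:
{"name": "servo_tool", "arguments": {"deltas": [{"x":0,"y":0,"z":0.5,"wx":0,"wy":0,"wz":0,"grip":-1},{"x":0,"y":0,"z":1,"wx":0,"wy":0,"wz":0,"grip":-1},{"x":0,"y":0,"z":1,"wx":0,"wy":0,"wz":0,"grip":-1}]}}

```text
t: 17.7
tcp_pos: [463.0, -175.4, 80.0]
eef_rot: [-0.0, 0.818, 0.576, -0.0]
ft_force: [-0.0, 0.1, 0.6]
width: -0.2
```

Request:
{"name": "servo_tool", "arguments": {"deltas": [{"x":0,"y":0,"z":0.5,"wx":0,"wy":0,"wz":0,"grip":-1},{"x":0,"y":0,"z":1,"wx":0,"wy":0,"wz":0,"grip":-1},{"x":0,"y":0,"z":1,"wx":0,"wy":0,"wz":0,"grip":-1}]}}

```text
t: 18.0
tcp_pos: [463.0, -175.4, 79.0]
eef_rot: [-0.0, 0.818, 0.576, -0.0]
ft_force: [0.2, 1.2, -0.5]
width: 0.1
```

Request:
{"name": "servo_tool", "arguments": {"deltas": [{"x":0,"y":0,"z":0.5,"wx":0,"wy":0,"wz":0,"grip":-1},{"x":0,"y":0,"z":1,"wx":0,"wy":0,"wz":0,"grip":-1},{"x":0,"y":0,"z":1,"wx":0,"wy":0,"wz":0,"grip":-1}]}}

```text
t: 18.3
tcp_pos: [463.0, -175.4, 78.0]
eef_rot: [-0.0, 0.818, 0.576, -0.0]
ft_force: [0.1, 0.9, 0.1]
width: 0.0
```

Request:
{"name": "servo_tool", "arguments": {"deltas": [{"x":0,"y":0,"z":0.5,"wx":0,"wy":0,"wz":0,"grip":-1},{"x":0,"y":0,"z":1,"wx":0,"wy":0,"wz":0,"grip":-1},{"x":0,"y":0,"z":1,"wx":0,"wy":0,"wz":0,"grip":-1}]}}

```text
t: 18.6
tcp_pos: [463.0, -175.4, 77.0]
eef_rot: [-0.0, 0.818, 0.576, -0.0]
ft_force: [-0.0, -0.4, -0.4]
width: -0.2
```

```bash
python3 -c "
from h import *
wr('w12')
a=cv2.resize(capture('scene')[190:250,165:235],None,fx=5.5,fy=5.5,interpolation=cv2.INTER_CUBIC)
im=pickle.load(open('w12.pkl','rb'))[2]
b=cv2.resize(im[160:300,190:310],(385*120//140,385));b=b[:330]
o=np.zeros((330,a.shape[1]+b.shape[1],3),np.uint8);o[:,:a.shape[1]]=a;o[:,a.shape[1]:]=b
save('s12',o)"; python3 pd.py w12 89
```

```text
18.6 [ 462.95170972 -175.43877319   77.01456679] [-6.96428718e-05  8.17647454e-01  5.75719232e-01 -3.51773802e-05] [-0.02109847 -0.38770695 -0.39874458] -0.23517151608705925Traceback (most recent call last):
  File "pd.py", line 4, in <module>
    m,c,a=blob((I[...,2]-I[...,0]>40),(190,300,220,290));d=onz(p,c,z)
          ~~~~^^^^^^^^^^^^^^^^^^^^^^^^^^^^^^^^^^^^^^^^^^
  File "h.py", line 13, in blob
    k=1+np.argmax(st[1:,4]);return (l==k).astype(np.uint8),ce[k],st[k,4]
        ~~~~~~~~~^^^^^^^^^^
    return _wrapfunc(a, 'argmax', axis=axis, out=out, **kwds)
    return bound(*args, **kwds)
ValueError: attempt to get argmax of an empty sequence
```

View pics/s12.png

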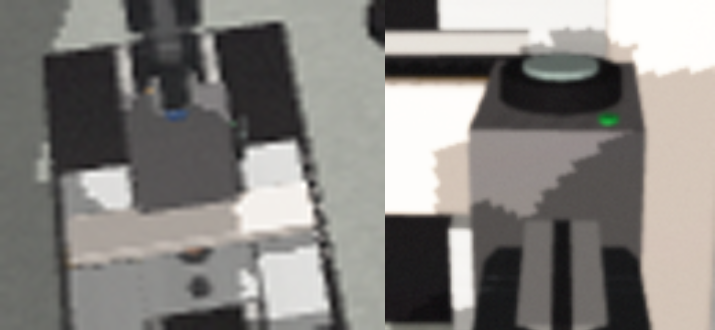

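Now the tips cover the dot, so contact is imminent.

Request:
{"name": "servo_tool", "arguments": {"deltas": [{"x":0,"y":0,"z":0.5,"wx":0,"wy":0,"wz":0,"grip":-1},{"x":0,"y":0,"z":1,"wx":0,"wy":0,"wz":0,"grip":-1},{"x":0,"y":0,"z":1,"wx":0,"wy":0,"wz":0,"grip":-1}]}}

```text
t: 19.0
tcp_pos: [462.9, -175.4, 76.0]
eef_rot: [-0.0, 0.818, 0.576, -0.0]
ft_force: [0.1, -0.1, -0.5]
width: -0.4
```

Request:
{"name": "servo_tool", "arguments": {"deltas": [{"x":0,"y":0,"z":0.5,"wx":0,"wy":0,"wz":0,"grip":-1},{"x":0,"y":0,"z":1,"wx":0,"wy":0,"wz":0,"grip":-1},{"x":0,"y":0,"z":1,"wx":0,"wy":0,"wz":0,"grip":-1}]}}

```text
t: 19.3
tcp_pos: [463.0, -175.5, 75.0]
eef_rot: [-0.0, 0.818, 0.576, -0.0]
ft_force: [-0.2, 0.4, 0.6]
width: -0.5
```

Request:
{"name": "servo_tool", "arguments": {"deltas": [{"x":0,"y":0,"z":0.5,"wx":0,"wy":0,"wz":0,"grip":-1},{"x":0,"y":0,"z":1,"wx":0,"wy":0,"wz":0,"grip":-1},{"x":0,"y":0,"z":1,"wx":0,"wy":0,"wz":0,"grip":-1}]}}

```text
t: 19.6
tcp_pos: [463.0, -175.5, 74.0]
eef_rot: [-0.0, 0.818, 0.576, -0.0]
ft_force: [0.0, 0.7, 0.2]
width: 0.1
```

Request:
{"name": "servo_tool", "arguments": {"deltas": [{"x":0,"y":0,"z":0.5,"wx":0,"wy":0,"wz":0,"grip":-1},{"x":0,"y":0,"z":1,"wx":0,"wy":0,"wz":0,"grip":-1},{"x":0,"y":0,"z":1,"wx":0,"wy":0,"wz":0,"grip":-1}]}}

```text
t: 19.9
tcp_pos: [463.0, -175.4, 73.0]
eef_rot: [-0.0, 0.818, 0.576, -0.0]
ft_force: [0.5, -0.8, -0.6]
width: -0.2
```

Request:
{"name": "servo_tool", "arguments": {"deltas": [{"x":0,"y":0,"z":0.5,"wx":0,"wy":0,"wz":0,"grip":-1},{"x":0,"y":0,"z":1,"wx":0,"wy":0,"wz":0,"grip":-1},{"x":0,"y":0,"z":1,"wx":0,"wy":0,"wz":0,"grip":-1}]}}

```text
t: 20.2
tcp_pos: [463.0, -175.5, 72.0]
eef_rot: [-0.0, 0.818, 0.576, -0.0]
ft_force: [0.6, 0.1, -0.2]
width: 0.0
```

```bash
python3 -c "
from h import *
wr('w13')
a=cv2.resize(capture('scene')[190:250,165:235],None,fx=5.5,fy=5.5,interpolation=cv2.INTER_CUBIC)
im=pickle.load(open('w13.pkl','rb'))[2]
b=cv2.resize(im[160:300,190:310],(385*120//140,385));b=b[:330]
o=np.zeros((330,a.shape[1]+b.shape[1],3),np.uint8);o[:,:a.shape[1]]=a;o[:,a.shape[1]:]=b
save('s13',o)"
```

```text
20.2 [ 463.00063832 -175.45010783   72.03086024] [-3.81142175e-05  8.17636611e-01  5.75734636e-01 -4.04962437e-06] [ 0.57084721  0.06778018 -0.1645344 ] 0.018661208841014555
```

View pics/s13.png

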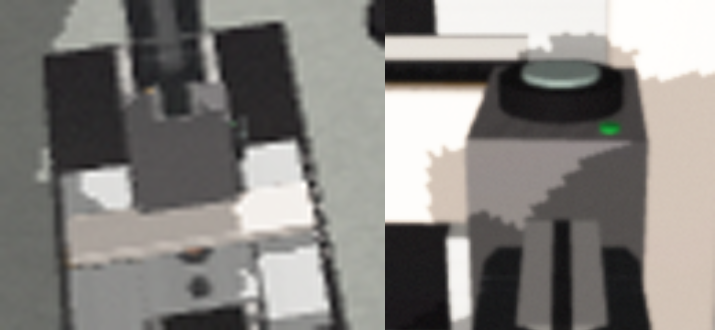

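```bash
python3 - <<'E'
from h import *
s,p,im=pickle.load(open('w13.pkl','rb'));t=s['tcp_pos']
ey=np.array([.3376,.9413])
for off in(0,5,11):
    for dz in(0,-2,-4,-6,-8,-12):
        q=dict(p);q['pose']=p['pose'].copy();q['pose'][2,3]+=dz
        print(off,72+dz,[round(float(proj(q,[*(t[:2]+off*ey),z])[1]*1.5),1) for z in(88,89.7)])
E
```

```text
0 72 [380.3, 382.7]
0 70 [383.1, 385.6]
0 68 [386.0, 388.5]
0 66 [388.9, 391.5]
0 64 [391.9, 394.5]
0 60 [398.2, 400.9]
5 72 [367.7, 370.0]
5 70 [370.4, 372.7]
5 68 [373.1, 375.5]
5 66 [375.9, 378.4]
5 64 [378.8, 381.3]
5 60 [384.8, 387.4]
11 72 [352.3, 354.4]
11 70 [354.8, 357.0]
11 68 [357.4, 359.6]
11 66 [360.0, 362.3]
11 64 [362.7, 365.1]
11 60 [368.4, 370.9]
```

The projection predicts contact at a TCP height of about 68.

Request:
{"name": "servo_tool", "arguments": {"deltas": [{"x":0,"y":0,"z":0.7,"wx":0,"wy":0,"wz":0,"grip":-1},{"x":0,"y":0,"z":1.5,"wx":0,"wy":0,"wz":0,"grip":-1},{"x":0,"y":0,"z":2,"wx":0,"wy":0,"wz":0,"grip":-1},{"x":0,"y":0,"z":2,"wx":0,"wy":0,"wz":0,"grip":-1}]}}

```text
t: 20.7
tcp_pos: [463.2, -175.5, 70.2]
eef_rot: [0.0, 0.818, 0.576, 0.0]
ft_force: [0.3, 0.7, 3.0]
width: 0.3
```

Request:
{"name": "servo_tool", "arguments": {"deltas": [{"x":0,"y":0,"z":0.5,"wx":0,"wy":0,"wz":0,"grip":-1},{"x":0,"y":0,"z":1,"wx":0,"wy":0,"wz":0,"grip":-1},{"x":0,"y":0,"z":1,"wx":0,"wy":0,"wz":0,"grip":-1}]}}

```text
t: 21.0
tcp_pos: [463.9, -175.7, 69.5]
eef_rot: [0.001, 0.818, 0.576, 0.001]
ft_force: [1.4, 0.3, 5.7]
width: -0.2
```

Request:
{"name": "servo_tool", "arguments": {"deltas": [{"x":0,"y":0,"z":0.5,"wx":0,"wy":0,"wz":0,"grip":-1},{"x":0,"y":0,"z":0.5,"wx":0,"wy":0,"wz":0,"grip":-1}]}}

```text
t: 21.2
tcp_pos: [464.2, -175.8, 69.2]
eef_rot: [0.001, 0.818, 0.576, 0.001]
ft_force: [1.8, -0.8, 5.2]
width: 0.1
```

In contact at 5 N. I'll keep pressing by 0.5 mm at a time.

Request:
{"name": "servo_tool", "arguments": {"deltas": [{"x":0,"y":0,"z":0.5,"wx":0,"wy":0,"wz":0,"grip":-1},{"x":0,"y":0,"z":0.5,"wx":0,"wy":0,"wz":0,"grip":-1}]}}

```text
t: 21.4
tcp_pos: [464.5, -176.2, 69.0]
eef_rot: [0.001, 0.818, 0.576, 0.001]
ft_force: [0.7, -1.9, 9.1]
width: -0.2
```

Request:
{"name": "servo_tool", "arguments": {"deltas": [{"x":0,"y":0,"z":0.5,"wx":0,"wy":0,"wz":0,"grip":-1},{"x":0,"y":0,"z":0.5,"wx":0,"wy":0,"wz":0,"grip":-1}]}}

```text
t: 21.6
tcp_pos: [464.6, -176.6, 68.8]
eef_rot: [0.002, 0.818, 0.575, 0.001]
ft_force: [0.7, -2.9, 10.3]
width: 0.1
```

Request:
{"name": "servo_tool", "arguments": {"deltas": [{"x":0,"y":0,"z":0.5,"wx":0,"wy":0,"wz":0,"grip":-1},{"x":0,"y":0,"z":0.5,"wx":0,"wy":0,"wz":0,"grip":-1}]}}

```text
t: 21.8
tcp_pos: [464.7, -176.7, 68.6]
eef_rot: [0.002, 0.818, 0.575, 0.001]
ft_force: [-0.6, -1.8, 14.6]
width: 0.1
```

Request:
{"name": "servo_tool", "arguments": {"deltas": [{"x":0,"y":0,"z":0.4,"wx":0,"wy":0,"wz":0,"grip":-1},{"x":0,"y":0,"z":0.4,"wx":0,"wy":0,"wz":0,"grip":-1},{"x":0,"y":0,"z":0.4,"wx":0,"wy":0,"wz":0,"grip":-1},{"x":0,"y":0,"z":0.4,"wx":0,"wy":0,"wz":0,"grip":-1}]}}

```text
t: 22.2
tcp_pos: [464.8, -176.8, 68.5]
eef_rot: [0.002, 0.818, 0.575, 0.001]
ft_force: [-1.4, -2.5, 18.9]
width: -0.1
```

At 18.9 N the camera no longer sinks. I'll back off, rise and check.

Request:
{"name": "servo_tool", "arguments": {"deltas": [{"x":0,"y":0,"z":-1,"wx":0,"wy":0,"wz":0,"grip":-1},{"x":0,"y":0,"z":-4,"wx":0,"wy":0,"wz":0,"grip":-1},{"x":0,"y":0,"z":-15,"wx":0,"wy":0,"wz":0,"grip":-1},{"x":0,"y":0,"z":-35,"wx":0,"wy":0,"wz":0,"grip":-1},{"x":0,"y":0,"z":-60,"wx":0,"wy":0,"wz":0,"grip":-1},{"x":0,"y":0,"z":-70,"wx":0,"wy":0,"wz":0,"grip":-1},{"x":0,"y":0,"z":-70,"wx":0,"wy":0,"wz":0,"grip":-1},{"x":0,"y":0,"z":-70,"wx":0,"wy":0,"wz":0,"grip":-1}]}}

```text
t: 23.0
tcp_pos: [462.6, -175.5, 136.2]
eef_rot: [-0.0, 0.818, 0.576, -0.0]
ft_force: [-0.2, 0.2, -0.9]
width: -0.5
```

```bash
python3 -c "
from h import *
wr('w14')"; python3 pd.py w14 88
python3 chk.py w14 20 "dict(bl=((124,152),208,225),br=((124,150),338,356),cl=((128,150),260,272),cr=((128,160),294,306),de=((110,345),105,117),ce=((271,298),119,126))"
```

```text
23.0 [ 462.56630139 -175.52691938  136.24713269] [-1.76724303e-04  8.17719524e-01  5.75616799e-01 -2.23426574e-04] [-0.17539143  0.23669707 -0.89258651] -0.46552066600829656
dot [255.93953488 211.16744186] 215 [ 464.11643891 -176.68379811] x 496.5163381088695 want 496.5 y -9.631166735960994 want -9.1..-9.5; rel tcp (tool y,x): 1.8496835748713205 -0.5656548201279094
block width 116.32531758022458 seat x 521.3022763641422
bar width 28.53201247789798 bar centre x 521.312790597655
dock edge y 58.71593343450374 -> lane y=0 at -9.28406656549626 yaw -19.606743
bar end y 51.92717301455931 -> cam y=0 at -8.072826985440692 yaw -19.331594
```

View pics/w14.png

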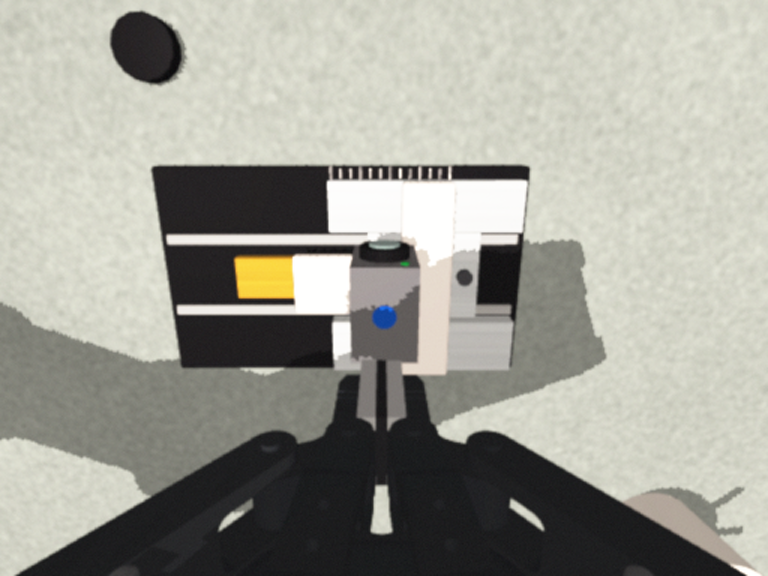

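The dot moved forward 2.3 mm and is now at the home position: x 496.5 against 496.5 wanted. So the camera has levelled. A second light press will confirm the height and that nothing yields any more.

Request:
{"name": "servo_tool", "arguments": {"deltas": [{"x":-0.5,"y":2.5,"z":10,"wx":0,"wy":0,"wz":0,"grip":-1},{"x":-0.5,"y":2.5,"z":30,"wx":0,"wy":0,"wz":0,"grip":-1},{"x":-0.5,"y":2.5,"z":50,"wx":0,"wy":0,"wz":0,"grip":-1},{"x":-0.5,"y":2.5,"z":60,"wx":0,"wy":0,"wz":0,"grip":-1},{"x":-0.5,"y":2.5,"z":64,"wx":0,"wy":0,"wz":0,"grip":-1},{"x":-0.5,"y":2.5,"z":65,"wx":0,"wy":0,"wz":0,"grip":-1},{"x":-0.5,"y":2.5,"z":66,"wx":0,"wy":0,"wz":0,"grip":-1},{"x":-0.5,"y":2.5,"z":66,"wx":0,"wy":0,"wz":0,"grip":-1},{"x":-0.5,"y":2.5,"z":66,"wx":0,"wy":0,"wz":0,"grip":-1}]}}

```text
t: 23.95
tcp_pos: [465.5, -176.9, 71.2]
eef_rot: [0.0, 0.818, 0.576, 0.0]
ft_force: [-0.1, 0.4, 0.1]
width: -0.1
```

Request:
{"name": "servo_tool", "arguments": {"deltas": [{"x":0,"y":0,"z":0.5,"wx":0,"wy":0,"wz":0,"grip":-1},{"x":0,"y":0,"z":1,"wx":0,"wy":0,"wz":0,"grip":-1},{"x":0,"y":0,"z":1,"wx":0,"wy":0,"wz":0,"grip":-1}]}}

```text
t: 24.25
tcp_pos: [465.2, -176.8, 69.7]
eef_rot: [0.0, 0.818, 0.576, 0.0]
ft_force: [0.2, -0.3, -0.5]
width: 0.1
```

Request:
{"name": "servo_tool", "arguments": {"deltas": [{"x":0,"y":0,"z":0.5,"wx":0,"wy":0,"wz":0,"grip":-1},{"x":0,"y":0,"z":0.5,"wx":0,"wy":0,"wz":0,"grip":-1},{"x":0,"y":0,"z":0.5,"wx":0,"wy":0,"wz":0,"grip":-1}]}}

```text
t: 24.55
tcp_pos: [465.2, -176.8, 69.2]
eef_rot: [-0.0, 0.818, 0.576, -0.0]
ft_force: [1.1, -0.8, -0.6]
width: -0.1
```

Request:
{"name": "servo_tool", "arguments": {"deltas": [{"x":0,"y":0,"z":0.5,"wx":0,"wy":0,"wz":0,"grip":-1},{"x":0,"y":0,"z":1,"wx":0,"wy":0,"wz":0,"grip":-1},{"x":0,"y":0,"z":1,"wx":0,"wy":0,"wz":0,"grip":-1}]}}

```text
t: 24.85
tcp_pos: [465.3, -176.8, 68.7]
eef_rot: [0.0, 0.818, 0.576, 0.0]
ft_force: [-1.4, 1.1, 7.8]
width: -0.2
```

Request:
{"name": "servo_tool", "arguments": {"deltas": [{"x":0,"y":0,"z":0.5,"wx":0,"wy":0,"wz":0,"grip":-1},{"x":0,"y":0,"z":0.5,"wx":0,"wy":0,"wz":0,"grip":-1},{"x":0,"y":0,"z":0.5,"wx":0,"wy":0,"wz":0,"grip":-1}]}}

```text
t: 25.15
tcp_pos: [465.4, -176.8, 68.6]
eef_rot: [0.001, 0.818, 0.576, 0.0]
ft_force: [-3.5, 0.3, 11.8]
width: -0.3
```

Contact came at TCP height 68.7, about 1.7 mm lower than the first touch. That is the drop expected when the front comes down 2.8 mm, and it is rigid now. One more small push, then retreat.

Request:
{"name": "servo_tool", "arguments": {"deltas": [{"x":0,"y":0,"z":0.4,"wx":0,"wy":0,"wz":0,"grip":-1},{"x":0,"y":0,"z":0.4,"wx":0,"wy":0,"wz":0,"grip":-1},{"x":0,"y":0,"z":0.4,"wx":0,"wy":0,"wz":0,"grip":-1}]}}

```text
t: 25.45
tcp_pos: [465.4, -176.9, 68.6]
eef_rot: [0.001, 0.818, 0.576, 0.0]
ft_force: [-3.9, 0.7, 16.5]
width: -0.4
```

Request:
{"name": "servo_tool", "arguments": {"deltas": [{"x":0,"y":0,"z":-1,"wx":0,"wy":0,"wz":0,"grip":-1},{"x":0,"y":0,"z":-4,"wx":0,"wy":0,"wz":0,"grip":-1},{"x":0,"y":0,"z":-15,"wx":0,"wy":0,"wz":0,"grip":-1},{"x":0,"y":0,"z":-35,"wx":0,"wy":0,"wz":0,"grip":-1},{"x":0,"y":0,"z":-60,"wx":0,"wy":0,"wz":0,"grip":-1},{"x":0,"y":0,"z":-70,"wx":0,"wy":0,"wz":0,"grip":-1},{"x":0,"y":0,"z":-70,"wx":0,"wy":0,"wz":0,"grip":-1},{"x":0,"y":0,"z":-70,"wx":0,"wy":0,"wz":0,"grip":-1}]}}

```text
t: 26.25
tcp_pos: [464.9, -176.9, 136.9]
eef_rot: [-0.0, 0.818, 0.576, -0.0]
ft_force: [-0.3, 0.6, 0.0]
width: 0.1
```

```bash
python3 -c "
from h import *
wr('w15'); save('s15',cv2.resize(capture('scene'),None,fx=1.5,fy=1.5))"; python3 pd.py w15 88
```

```text
26.25 [ 464.87000021 -176.93302568  136.92374708] [-5.21514317e-05  8.17751274e-01  5.75571743e-01 -1.41516123e-04] [-0.33305905  0.56276184  0.04127459] 0.099361826129725
dot [252.26168224 210.1682243 ] 214 [ 464.07234411 -176.68417846] x 496.4749603403951 want 496.5 y -9.646410640262511 want -9.1..-9.5; rel tcp (tool y,x): -0.8348367060473929 -0.03504088642304655
```

View pics/s15.png

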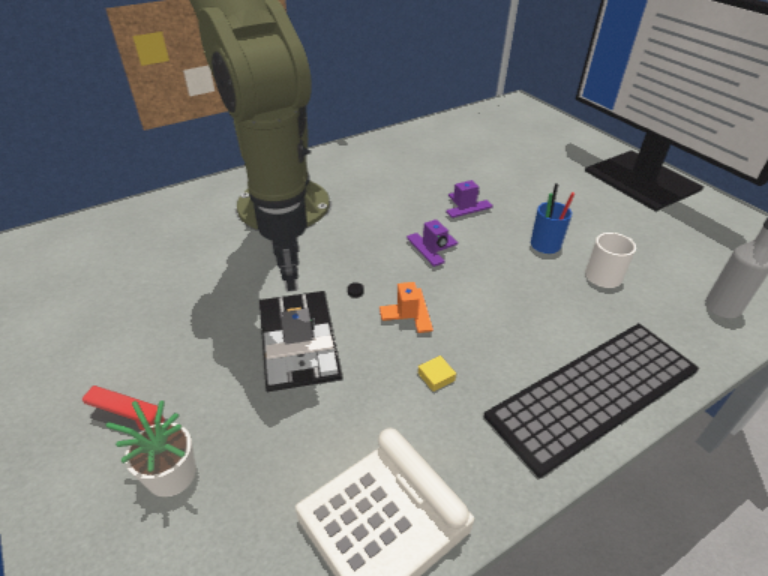

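The scene picture shows the camera seated on the dock around (297,330). The gripper is clear above it, and everything else is where it was. I'm handing the job in.

```bash
python3 -c "
from plant import *
print(finish_job())"
```

```text
the job is handed in; nothing more can be done
None
```

The meeting camera is seated on the dock, and I handed the job in at about 26 s of the 72 s allowed. I gripped it by its grey body and set its feet on the seats I had found with the wrist camera. I then let go and pressed on the blue dot with the jaws shut, to 19 N and then again to 16.5 N.

**Last checks:**
- **Position:** the dot measured 0.0 mm off home along the dock and 0.2–0.5 mm off sideways, which is within the calibration. When first released it sat 2.2 mm too far back, because the plunger was tilting the camera.
- **Height:** the second press met the camera about 1.7 mm lower than the first. That matches the front coming down the plunger's 2.8 mm. It moved only about 0.1 mm between 8 and 16.5 N.
- **Surroundings:** in the last scene picture the other objects were where they started, and the gripper was clear above the camera.

**What disagreed:**
- **Press force:** the peak of 18.9 N was slightly over the suggested 10–18 N.
- **Crossbar end:** one edge measurement read about 1.2 mm off sideways. I put it down to the shadow along that edge, because the dot did not show it.
- **Fingertips:** they appeared to stand about 20 mm behind the TCP, not 8 mm ahead of it. The press contact was therefore found by force, not from the given length.

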